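# Count the reclaimed nuts on the bench scale and bin them

## Robot

A 6-joint arm with a two-finger parallel gripper is mounted at the origin on the work surface. World frame = base frame: x ahead of the robot, y to its left, z up, the work surface at z = 0. Lengths are in mm, angles in rad, forces in N, time in s.
With the tool pointing down it reaches from about 325 to 775 mm from the base axis. Payload 5.5 kg.
Tool frame: the origin (TCP) lies midway between the tips of the shut fingers; the grasp point (between the pads) lies 19 mm behind it (robot.hold_point_z is the distance from the TCP to the grasp point, in mm); z points along the fingers, y is the line along which they close (so a half turn about z gives the same grasp; the last joint's range is limited). The gripper opens to 88 mm and grips with 3 to 60 N. Pads are 20 mm wide; open, the fingers measure 115 mm over their backs; the gripper's body (75 mm by 178 mm) begins 61 mm behind the grasp point.
Start: joints at [-1.27, 0.091, 1.231, -0, 1.82, -0.057], TCP at [210.129, -562.016, 222.631] pointing down, gripper open.
Joint ranges: [-2.87, 2.87], [-0.86, 2.18], [0.17, 2.46], [-1.51, 4.65], [0.06, 2.69], [-2.65, 2.65]. Speed limits (rad/s): [2.57, 2.57, 3.01, 3.14, 3.14, 3.14].

## Interface

Orientations are given as a 3x3 rotation matrix whose columns are the frame's x, y, z axes.
In Python, from bench import robot gives the robot as it stands.
- The arm moves only by the tool step_arm, never from a script. Its argument "series" is one flat list of numbers, 7 for each row, row after row: the shift along the tool's x, y, z in cm, then the turn, a rotation vector about the tool's x, y, z in rad, then the opening in per cent of the stroke, from 0 (shut) to 100 (fully open). A call has 1 to 10 rows; each row is the pose to reach, as a shift and turn from the pose commanded when the call began, along the tool's axes at that moment; what a row does not reach only later rows make up. A row lasts 1/12 s, in which the tool goes at most 41.7 mm and 7.16 degrees, less where a joint would pass 70% of its speed; a pose out of reach is approached as far as the arm can. A call with a gripper value outside its range is refused whole. The fingers move at their own pace and stop on an object; the grip force is fixed at half the most. Time passes only in rows, so rows that repeat a pose let the fingers close. It gives the time, the measured TCP pose, the force, the opening and the grip force at its end, in the units of the state.
- robot.get_obs(): the state, without advancing time (a new reading comes with each control period).
- robot.grab_frame(name): name is "side" or "top" or "wrist"; returns a dict with "color" (384x512x3 uint8, red, green, blue), "depth" (384x512 float32, mm along the optical axis (not along the pixel's ray), 0 where there is no reading), "fx", "fy", "cx", "cy" (pixels), "rvec" (rotation vector, rad) and "tvec" (3), from world to camera coordinates, as OpenCV has them. Camera axes: x right, y down, z forward; pixel columns grow to the right and rows downward; lengths in mm; the calibration is good to about 2 mm. A picture is of the moment at which its call begins.
- robot.sign_off(): hands the job in; it is judged then, once.
Trained networks look in a picture, given as the dict that the camera call returned (one of the last four; its "shot" number tells which), for a name from the list of things; names that differ only in an ending like _2 or _b are one class to them, and where a whole thing is asked for, a point or a joint stands for the part that bears it (a point fixed in the world has none). Each returns a list of dicts, best first, with "confidence" (0 to 1); they miss things now and then, are a little off and sometimes report something else, mostly with a low value. They report only what shows in the picture. A call takes as long as a camera call. They do not tell look-alikes from the thing itself.
- robot.find_in(picture, name): "rect" ([centre column, centre row, width, height] in pixels, round what is visible of it).
- robot.outline_of(picture, name): "pixels" (384x512 bool, what is visible of it) and "rect" ([centre column, centre row, width, height] in pixels, round what is visible of it).
The state is a dict: "time_s": time; "qpos": joint angles; "joint_vel": joint speeds; "tau": joint torques, N m; "tool_pos": TCP position; "tcp_rot": TCP orientation; "ft_force": force on the tool from outside, world axes, zero at the start; "moment": the same for the moment, N m; "finger_gap": finger opening in mm; "grasp_force": force on a finger pad.
Only numpy, scipy, OpenCV 4.12 (cv2) and the standard library are available. Lean on these libraries where they do the work, as an engineer would, in place of code of your own. Each camera call takes 0.05 s, during which the arm holds its last target. There are 200 camera calls.

## Task

Count the loose brass hexagon nuts from the repair mat: put every one of them into the scoop on the counting scale, then, with the scoop standing untouched on the scale, slide the small dust cover aside, press the count key under it right down, and slide the cover fully back home. After that carry the scoop to the stock bin, tip all the nuts out into the bin, and stand the empty scoop upright on the middle of the scale's platform again. The round flanged bushes stay on the mat, and the tools and other things on the bench stay where they are.

Things in the scene. Friction and masses are not known exactly. Their poses are not given: they have to be found in the camera images.
- scale: Fixed white bench counting scale, 270 (x) by 210 mm (y); origin at the centre of its underside, z up, +x from its key panel (nearest the robot) to its platform. Key panel 50 mm above the bench, on x -100 to -25 mm, with the sliding dust cover; a sloping nose with the display on x -135 to -100 mm.
- platform (a point): Centre of the top face of the scale's platform, a flat steel plate 150 (x) by 200 mm (y), its top 72 mm above the bench, at x = +60 mm in the scale's frame; axes as the scale's.
- dust_cover (a joint): Travel of the aluminium dust cover on its rails, m: 0 = fully home over the key, 0.08 = fully open, sliding along the scale's -y. About 1.5 N of friction, no spring: it stays where left. May start up to 12 mm ajar. The cover is an inverted channel 62 by 62 mm, top 68 mm above the bench; closed, it hides the key.
- cover_rib (a point): Middle of the top edge of the cover's grip rib, moving with the cover. The rib stands upright on the middle of the cover: 12 mm thick (scale's y), 40 mm long (scale's x), 24 mm high, its top 92 mm above the bench.
- count_key (a joint): How far the key is pressed down, m: 0 = up, 0.006 = right down. Spring key, about 5 N to bottom.
- count_key_top (a point): Middle of the top of the count key: a black round push button, 26 mm across, top 60 mm above the bench, moving straight down; on the scale's panel at x = -63, y = +50 mm of the scale's frame. A collar 42 mm across surrounds it, its rim 54 mm above the bench.
- scoop: Loose metal weighing scoop, 0.13 to 0.21 kg: a tray 150 mm long (x), 60 mm wide outside (y), parallel walls 3 mm thick, 36 mm high from the closed back at x = -75 to x = +35 mm, then 23.5 mm high to the open pouring end at x = +75 mm. Origin mid-length on the underside, z up. Balances near its middle, where it can be gripped across its width, fingers outside the walls.
- scoop_lip (a point): Middle of the scoop's pouring lip: x = +75, z = +8 mm in the scoop's frame. The scoop's 3 mm floor is flat to x = +50 mm and then rises 10 degrees to the lip; nuts slide out when this end is tipped some 45 to 65 degrees down.
- bin: Fixed grey plastic stock bin, open at the top, 160 mm (x) by 120 mm (y) by 60 mm high outside, walls and floor 3 mm; origin at the centre of its underside, z up. It stands left or right of the scale, empty at the start.
- mat: Dark rubber repair mat, fixed, 190 mm (x) by 220 mm (y), 3 mm thick, on the other side of the scale from the bin; origin at the centre of its underside.
- nut1: Brass hexagon coupling nut, 24 mm across flats (28 mm across corners), 28 mm high, 70 g; origin at its very centre, z along its bore; at the start it stands on end on the mat, 75 mm or so from its neighbours. Between three and five of the five nuts are there; the rest are absent.
- nut2: Brass hexagon coupling nut, 24 mm across flats (28 mm across corners), 28 mm high, 70 g; origin at its very centre, z along its bore; at the start it stands on end on the mat, 75 mm or so from its neighbours. Between three and five of the five nuts are there; the rest are absent.
- nut3: Brass hexagon coupling nut, 24 mm across flats (28 mm across corners), 28 mm high, 70 g; origin at its very centre, z along its bore; at the start it stands on end on the mat, 75 mm or so from its neighbours. Between three and five of the five nuts are there; the rest are absent.
- nut4: Brass hexagon coupling nut, 24 mm across flats (28 mm across corners), 28 mm high, 70 g; origin at its very centre, z along its bore; at the start it stands on end on the mat, 75 mm or so from its neighbours. Between three and five of the five nuts are there; the rest are absent.
- nut5: Brass hexagon coupling nut, 24 mm across flats (28 mm across corners), 28 mm high, 70 g; origin at its very centre, z along its bore; at the start it stands on end on the mat, 75 mm or so from its neighbours. Between three and five of the five nuts are there; the rest are absent.
- bush1: Round flanged brass bush, not to be counted: flange 38 mm across and 5 mm thick at the bottom, hub 25 mm across, 14 mm high in all; origin at the centre of its underside; stands on the mat among the nuts.
- bush2: Round flanged brass bush, not to be counted: flange 38 mm across and 5 mm thick at the bottom, hub 25 mm across, 14 mm high in all; origin at the centre of its underside; stands on the mat among the nuts.
- screwdriver: Red-handled screwdriver, 190 mm long, lying across just behind the scale, to be left alone.
- pliers: Pliers with red handles, 160 mm long, lying at the right of the bench, to be left alone.
- tape_roll: Roll of black tape, 70 mm across, 19 mm high, at the left, to be left alone.
- jar: Clear plastic jar with a cap, 70 mm across, 120 mm high, behind the scale to the left, to be left alone.
- multimeter: Black hand multimeter, 160 by 80 by 40 mm, lying behind the scale to the right, to be left alone.
- solder_spool: Aluminium spool, 56 mm across, 50 mm high, at the right, to be left alone.
There are look-alikes about, which are no part of the job. There is more than one size of the scoop; the job needs the largest. Of the things that look like the bin, the larger one is meant.

How it is judged:
By the outcome, as a careful person would: the job done as asked, in the order asked, and still so for the second after the job is handed in, with the robot touching nothing.
Of nut1, nut2, nut3, nut4, nut5 only 3 to 5 are there at a start; the rules pass over those that are not, and their reading is None.
At some moment in a run one of nut1, nut2, nut3, nut4, nut5 may be knocked a few centimetres aside while the robot is not near it.
It also fails if it takes over 210 s, if anything falls off the work surface, if the arm or the gripper's body presses on something with over 40 N, if the wrist force passes 120 N, or if a joint passes its speed limit or range.

## Working session

There is one attempt and no reset: what is moved stays moved. The work goes in short steps, Python scripts to look and compute and a tool call to move; the robot and the scene stay as the last step left them, time stands still between calls to the robot, and variables do not carry over. Pictures are saved under pics/ and viewed, at most 14 in all, crops included, and the job is handed in when it is done.

Besides the shell and the picture viewer there is one more tool, called after "Request:" as name(argument=value, ...) on one line, values as JSON. step_arm: Moves the arm, as the interface text tells. Its arguments: {"type":"object","properties":{"series":{"type":"array","items":{"type":"number"}}},"required":["series"]}

```bash
ls; mkdir -p pics; cat > h.py <<'E'
import numpy as np, cv2
from bench import robot
def RT(p): return cv2.Rodrigues(np.array(p["rvec"],float))[0], np.array(p["tvec"],float).ravel()
def cloud(p):
    R,t=RT(p); d=p["depth"].astype(float); v,u=np.indices(d.shape)
    c=np.stack([(u-p["cx"])/p["fx"]*d,(v-p["cy"])/p["fy"]*d,d],-1)
    w=(c-t)@R; w[d<=0]=np.nan; return w
def save(p,n,crop=None,s=1):
    im=cv2.cvtColor(p["color"],cv2.COLOR_RGB2BGR)
    if crop: a,b,c,d=crop; im=im[b:d,a:c]
    cv2.imwrite("pics/"+n,cv2.resize(im,None,fx=s,fy=s))
def proj(p,X):
    return cv2.projectPoints(np.array(X,float).reshape(-1,3),np.array(p["rvec"],float),np.array(p["tvec"],float),np.array([[p["fx"],0,p["cx"]],[0,p["fy"],p["cy"]],[0,0,1]]),None)[0].reshape(-1,2)
E
python3 - <<'E'
from h import *
p=robot.grab_frame("top"); save(p,"top1.png",s=1.5); W=cloud(p); np.savez("top1.npz",W=W,c=p["color"])
for n in ["scale","scoop","bin","mat","nut1","bush1","dust_cover","count_key"]:
    for r in robot.outline_of(p,n):
        m=r["pixels"]; q=W[m]; q=q[~np.isnan(q[:,0])]
        if len(q)<5: continue
        zt=np.percentile(q[:,2],90); t=q[q[:,2]>zt-6]
        rr=cv2.minAreaRect(t[:,:2].astype(np.float32))
        print(n,round(r["confidence"],2),np.round(r["rect"]),"ztop",round(zt,1),"rect",np.round(rr[0]),np.round(rr[1]),round(rr[2],1),"med",np.round(np.median(t,0)))
q=robot.grab_frame("side"); save(q,"side1.png",s=1.5)
E
```

```text
pics
scale 0.96 [238. 192.  75.  89.] ztop 74.8 rect [563.  15.] [229. 200.] 5.3 med [576.  33.  73.]
scoop 0.76 [240. 174.  50.  27.] ztop 104.4 rect [594.  10.] [ 62. 144.] 9.2 med [599.  -9. 107.]
scoop 0.75 [194. 265.  37.  23.] ztop 16.8 rect [309. 145.] [110.  44.] 81.6 med [311. 157.  22.]
scoop 0.62 [301. 269.  30.  34.] ztop 18.9 rect [ 302. -188.] [104.  44.] 39.5 med [ 301. -187.   22.]
bin 0.96 [159. 207.  43.  57.] ztop 53.3 rect [485. 269.] [161. 122.] 7.7 med [484. 275.  58.]
bin 0.96 [136. 263.  28.  32.] ztop 37.6 rect [295. 336.] [113.  87.] 1.6 med [296. 335.  41.]
mat 0.32 [239. 172.  51.  28.] ztop 104.2 rect [594.  10.] [ 62. 144.] 9.2 med [607. -13. 107.]
nut1 0.55 [345. 188.   8.   7.] ztop 35.5 rect [ 569. -343.] [24. 20.] 6.3 med [ 569. -341.   32.]
bush1 0.68 [351. 226.  10.   8.] ztop 19.6 rect [ 444. -354.] [25. 27.] 71.2 med [ 444. -352.   17.]
bush1 0.42 [303. 193.   5.   9.] ztop 20.7 rect [ 552. -199.] [24. 20.] 30.0 med [ 553. -197.   17.]
count_key 0.15 [254. 129.  28.  13.] ztop 28.7 rect [753. -35.] [92. 24.] 84.5 med [753. -43.  26.]
```

View pics/top1.png

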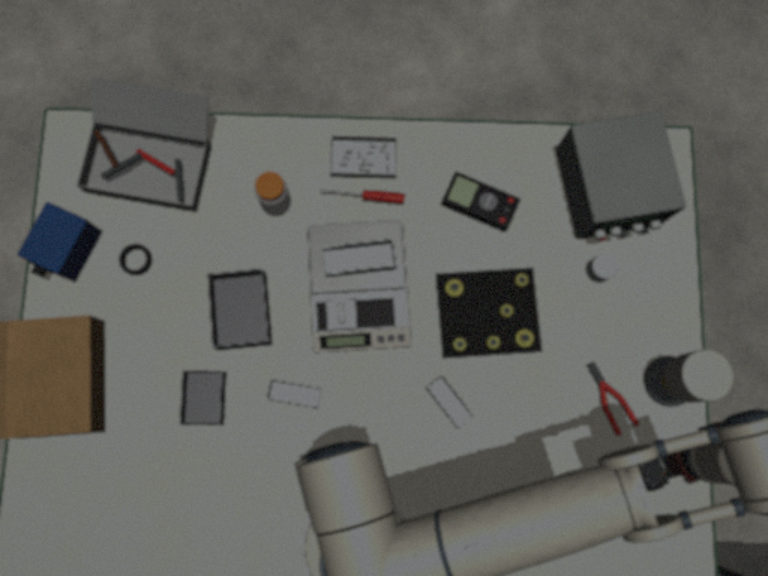

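View pics/side1.png

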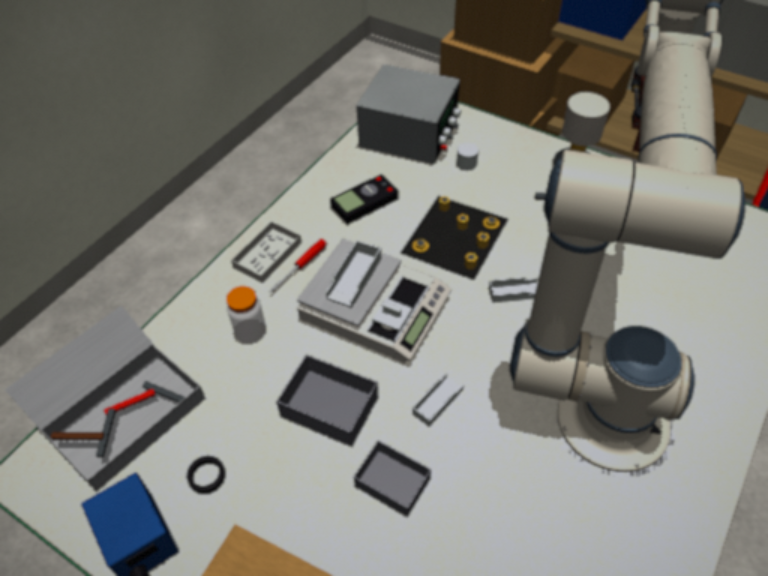

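```bash
python3 - <<'E'
from h import *
p=robot.grab_frame("wrist"); save(p,"wr1.png",s=1.5); print(p["rvec"],p["tvec"],p["fx"]); W=cloud(p)
print(-RT(p)[0].T@RT(p)[1])
for n in ["nut1","bush1","mat"]:
    for r in robot.outline_of(p,n):
        m=r["pixels"]; q=W[m]; q=q[~np.isnan(q[:,0])]
        if len(q)<5: continue
        zt=np.percentile(q[:,2],90); t=q[q[:,2]>zt-6]
        rr=cv2.minAreaRect(t[:,:2].astype(np.float32))
        print(n,round(r["confidence"],2),np.round(r["rect"]),"ztop",round(zt,1),"rect",np.round(rr[0]),np.round(rr[1]),round(rr[2],1),"med",np.round(np.median(t,0)))
print(robot.get_obs())
E
```

```text
[-2.39968335  1.66458093  0.21636656] [-599.48602576  -32.4422773   389.35536347] 265.4827111662245
[ 274.06663842 -537.33422477  384.95844463]
bush1 0.65 [277.  81.  42. 131.] ztop 14.8 rect [ 321. -536.] [161.  56.] 29.7 med [ 320. -533.   13.]
{'time_s': 0.7, 'qpos': array([-1.26968200e+00,  9.10884489e-02,  1.23068616e+00,  6.59415733e-06,
        1.81979280e+00, -5.67094828e-02]), 'joint_vel': array([-0.00062111, -0.00177213, -0.00083777,  0.00018055, -0.00075723,
        0.00048927]), 'tau': array([-1.81941879e-03, -4.46043098e+01, -4.06403804e+01,  6.95196167e-02,
        1.94090512e-02, -1.84803916e-06]), 'tool_pos': array([ 210.14299496, -562.01745856,  222.64595491]), 'tcp_rot': array([[ 9.36660653e-01,  3.50238234e-01,  1.35910699e-05],
       [ 3.50238234e-01, -9.36660653e-01, -2.22154717e-05],
       [ 4.94951279e-06,  2.55684706e-05, -1.00000000e+00]]), 'ft_force': array([-0.13505579,  0.24666453,  0.10818464]), 'moment': array([-0.07125385,  0.03402395,  0.01472488]), 'grasp_force': 0.0, 'finger_gap': 87.52505160440015}
```

View pics/wr1.png

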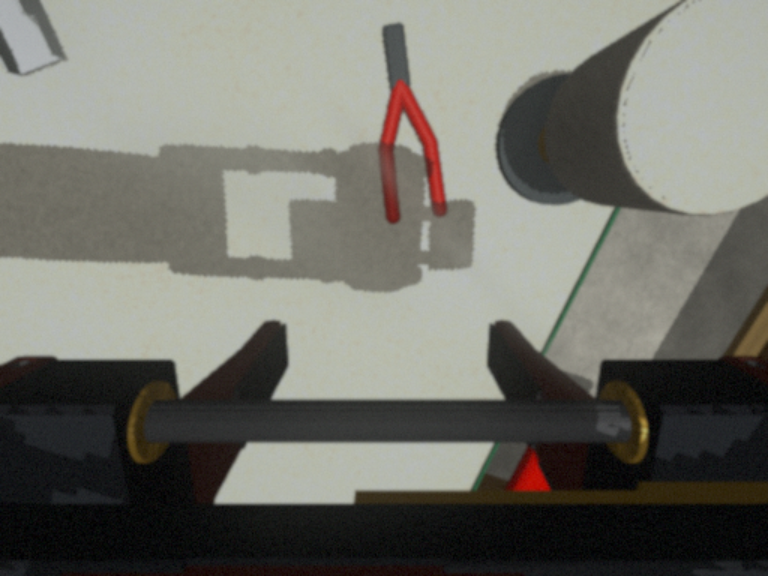

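Top view: four nuts, at (522,280), (507,310), (460,344) and (493,342). Two bushes, at (454,288) and (525,338). The large scoop is on the scale at (360,257) and the bin is at (240,310). I'll move over the mat.

Request:
step_arm(series=[28.2, -21.2, -2, 0, 0, 0.358, 60, 28.2, -21.2, -2, 0, 0, 0.358, 60, 28.2, -21.2, -2, 0, 0, 0.358, 60, 28.2, -21.2, -2, 0, 0, 0.358, 60, 28.2, -21.2, -2, 0, 0, 0.358, 60, 28.2, -21.2, -2, 0, 0, 0.358, 60, 28.2, -21.2, -2, 0, 0, 0.358, 60, 28.2, -21.2, -2, 0, 0, 0.358, 60, 28.2, -21.2, -2, 0, 0, 0.358, 60, 28.2, -21.2, -2, 0, 0, 0.358, 60])

```text
time_s: 1.53
tool_pos: [402.0, -261.4, 243.5]
tcp_rot: [[1.0, 0.005, 0.002], [0.005, -1.0, 0.0], [0.002, -0.0, -1.0]]
ft_force: [0.5, -1.0, -0.6]
finger_gap: 52.7
grasp_force: 0.0
```

```bash
cat >> h.py <<'E'
def seg(p,W,n,mn=0.3):
    out=[]
    for r in robot.outline_of(p,n):
        q=W[r["pixels"]]; q=q[~np.isnan(q[:,0])]
        if len(q)<5 or r["confidence"]<mn: continue
        zt=np.percentile(q[:,2],80); t=q[np.abs(q[:,2]-zt)<3]
        rr=cv2.minAreaRect(t[:,:2].astype(np.float32))
        print(n,round(r["confidence"],2),np.round(r["rect"]),"ztop",round(zt,1),"c",np.round(rr[0],1),np.round(rr[1],1),round(rr[2],1),"mean",np.round(t.mean(0),1),len(t))
        out.append((r,t))
    return out
E
python3 - <<'E'
from h import *
o=robot.get_obs(); print(o["time_s"],o["tool_pos"],o["tcp_rot"].round(3))
p=robot.grab_frame("wrist"); save(p,"wr2.png",s=1.5); W=cloud(p); np.savez("wr2.npz",W=W,c=p["color"])
for n in ["nut1","bush1"]: seg(p,W,n)
E
```

```text
1.5333 [ 401.97940828 -261.40541922  243.49464497] [[ 1.     0.005  0.002]
 [ 0.005 -1.     0.   ]
 [ 0.002 -0.    -1.   ]]
nut1 0.91 [296.  98.  23.  22.] ztop 32.3 c [ 499.  -311.7] [25.6 23.9] 2.7 mean [ 499.5 -312.1   31.6] 294
nut1 0.78 [273. 151.  22.  20.] ztop 32.2 c [ 429.7 -283.6] [24.  23.6] 46.2 mean [ 429.8 -283.2   31.6] 244
nut1 0.76 [224. 153.  22.  19.] ztop 32.3 c [ 423.5 -211. ] [23.4 25.5] 55.3 mean [ 423.3 -210.8   31.6] 248
nut1 0.69 [325.  44.  28.  30.] ztop 32.0 c [ 568.3 -345.6] [24.  26.2] 89.9 mean [ 568.6 -345.5   31.5] 351
bush1 0.91 [215.  61.  30.  32.] ztop 17.5 c [ 550.9 -200.9] [22.8 23.7] 88.4 mean [ 551.  -200.9   17.4] 292
```

View pics/wr2.png

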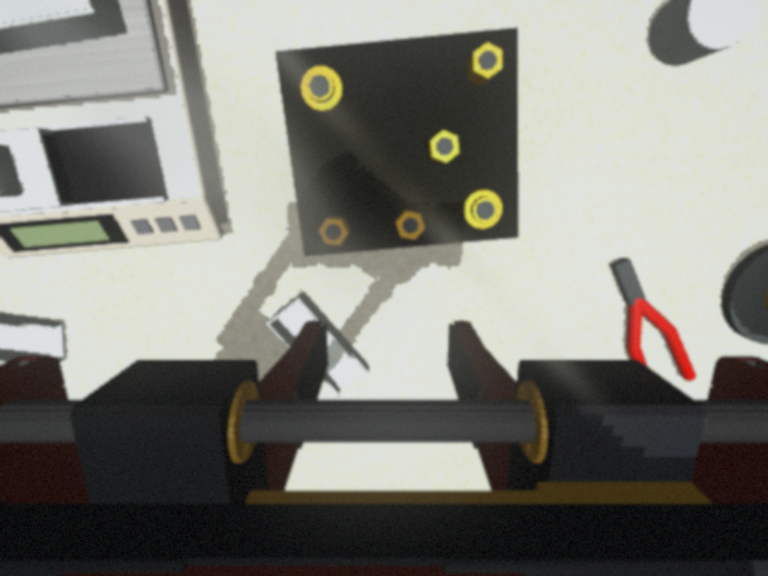

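```bash
cat >> h.py <<'E'
def hexang(t):
    # fit regular hexagon orientation: centre, flat-normal angle (deg mod 60) from min-width directions
    from scipy.optimize import minimize
    h=cv2.convexHull(t[:,:2].astype(np.float32))[:,0]
    best=[]
    for a in range(0,60):
        w=0
        for k in range(3):
            n=np.array([np.cos(np.radians(a+60*k)),np.sin(np.radians(a+60*k))]); s=h@n; w+=s.max()-s.min()
        best.append(w/3)
    b=np.array(best); ph=np.angle((b*np.exp(6j*np.radians(np.arange(60)))).sum()) # max of width at vertex dir
    a=(np.degrees(ph)/6+30)%60
    return round(a,1),round(b.min(),1),round(b.max(),1)
E
python3 - <<'E'
from h import *
p=robot.grab_frame("wrist");W=cloud(p)
for r,t in seg(p,W,"nut1"): print(hexang(t))
d=np.load("top1.npz"); W=d["W"]; c=d["c"]
# scoop: wall heights along axis
Q=W.reshape(-1,3); Q=Q[~np.isnan(Q[:,0])]
m=(abs(Q[:,0]-594)<60)&(abs(Q[:,1]-10)<100)&(Q[:,2]>78); s=Q[m]
a=np.radians(99.2); u=np.array([np.cos(a),np.sin(a)]); v=np.array([-u[1],u[0]])
L=(s[:,:2]-[594,10])@u; V=(s[:,:2]-[594,10])@v
for lo in range(-80,80,10):
    k=(L>=lo)&(L<lo+10)
    if k.sum(): print(lo,k.sum(),np.percentile(s[k,2],[10,50,95]).round(0),V[k].min().round(),V[k].max().round())
E
```

```text
nut1 0.97 [321.  39.  24.  27.] ztop 32.0 c [ 568.6 -345.7] [26.2 24.1] 3.2 mean [ 568.6 -345.5   31.5] 361
nut1 0.74 [293.  97.  20.  24.] ztop 32.1 c [ 499.1 -311.9] [26.5 23.8] 4.8 mean [ 499.5 -312.1   31.6] 304
nut1 0.72 [269. 149.  23.  18.] ztop 32.2 c [ 429.4 -283.1] [23.9 24.5] 46.6 mean [ 429.6 -282.8   31.6] 252
nut1 0.58 [220. 152.  20.  20.] ztop 32.1 c [ 422.9 -211.2] [24.  23.8] 84.7 mean [ 423.4 -211.    31.5] 241
(np.float64(34.4), np.float64(24.2), np.float64(26.3))
(np.float64(37.2), np.float64(23.9), np.float64(26.7))
(np.float64(48.1), np.float64(23.7), np.float64(25.1))
(np.float64(57.0), np.float64(23.6), np.float64(24.8))
-80 19 [ 80. 108. 113.] -28.0 60.0
-70 45 [ 80.  96. 113.] -44.0 53.0
-60 29 [ 78.  89. 110.] -38.0 31.0
-50 34 [ 79.  84. 112.] -46.0 31.0
-40 34 [ 78.  84. 111.] -45.0 52.0
-30 31 [ 79.  88. 110.] -29.0 60.0
-20 31 [ 79.  85. 110.] -40.0 48.0
-10 34 [ 79.  83. 113.] -54.0 58.0
0 24 [ 79.  96. 115.] -47.0 53.0
10 25 [ 80.  94. 112.] -31.0 52.0
20 37 [ 79.  86. 112.] -52.0 46.0
30 26 [ 80.  95. 112.] -46.0 30.0
40 25 [ 79.  85. 105.] -48.0 34.0
50 26 [79. 82. 99.] -33.0 43.0
60 37 [78. 82. 96.] -30.0 29.0
70 37 [79. 82. 96.] -32.0 44.0
```

```bash
cat >> h.py <<'E'
def mv(x,y,z,close=None,o=None):
    o=o or robot.get_obs(); R=o["tcp_rot"]; d=R.T@(np.array([x,y,z])-o["tool_pos"])/10
    r=np.zeros(3)
    if close is not None:
        c=np.degrees(np.arctan2(R[1,1],R[0,1])); k=(close-c+90)%180-90
        cc=np.radians(c+k); yv=np.array([np.cos(cc),np.sin(cc),0]); zv=np.array([0,0,-1.]); Rt=np.stack([np.cross(yv,zv),yv,zv],1)
        r=cv2.Rodrigues(R.T@Rt)[0].ravel()
    print("mv",d.round(2),r.round(3),"q6",o["qpos"][5].round(2))
E
python3 - <<'E'
from h import *
o=robot.get_obs(); print(o["tool_pos"].round(1)); mv(499.5,-312,80,97); mv(499.5,-312,19,97)
E
```

```text
[ 399.4 -265.7  242.4]
mv [10.03  4.61 16.24] [ 0.     0.001 -0.124] q6 0.91
mv [10.03  4.6  22.34] [ 0.     0.001 -0.124] q6 0.91
```

Request:
step_arm(series=[10.0, 4.6, 16.2, 0, 0, -0.124, 55, 10.0, 4.6, 16.2, 0, 0, -0.124, 55, 10.0, 4.6, 16.2, 0, 0, -0.124, 55, 10.0, 4.6, 16.2, 0, 0, -0.124, 55, 10.0, 4.6, 16.2, 0, 0, -0.124, 55, 10.0, 4.6, 16.2, 0, 0, -0.124, 55, 10.0, 4.6, 19, 0, 0, -0.124, 55, 10.0, 4.6, 21, 0, 0, -0.124, 55, 10.0, 4.6, 22.3, 0, 0, -0.124, 55, 10.0, 4.6, 22.3, 0, 0, -0.124, 55])

```text
time_s: 2.62
tool_pos: [497.9, -310.5, 17.3]
tcp_rot: [[0.993, 0.122, -0.004], [0.122, -0.993, 0.003], [-0.004, -0.003, -1.0]]
ft_force: [-0.6, 0.3, -0.6]
finger_gap: 48.3
grasp_force: 0.0
```

Request:
step_arm(series=[0, 0, 0, 0, 0, 0, 0, 0, 0, 0, 0, 0, 0, 0, 0, 0, 0, 0, 0, 0, 0, 0, 0, 0, 0, 0, 0, 0, 0, 0, 0, 0, 0, 0, 0, 0, 0, 0, 0, 0, 0, 0, 0, 0, -4, 0, 0, 0, 0, 0, 0, -8, 0, 0, 0, 0, 0, 0, -12, 0, 0, 0, 0, 0, 0, -16, 0, 0, 0, 0])

```text
time_s: 3.45
tool_pos: [499.6, -310.3, 181.1]
tcp_rot: [[0.992, 0.124, -0.001], [0.124, -0.992, 0.001], [-0.001, -0.001, -1.0]]
ft_force: [0.4, 0.3, -0.8]
finger_gap: 23.2
grasp_force: 30.0
```

```bash
python3 - <<'E'
from h import *
o=robot.get_obs(); print(o["tool_pos"].round(1),o["finger_gap"],o["grasp_force"]); mv(540,-40,200,99,o)
E
```

```text
[ 499.6 -310.3  181.1] 23.228309253214785 29.99963152979035
mv [  7.35 -26.33  -1.87] [-0.001  0.001 -0.033] q6 0.83
```

```bash
python3 - <<'E'
from h import *
mv(420,20,225,99)
E
```

```text
mv [ -3.82 -33.76  -4.36] [-0.001  0.001 -0.033] q6 0.83
```

Request:
step_arm(series=[-3.8, -33.8, -4.4, 0, 0, -0.033, 0, -3.8, -33.8, -4.4, 0, 0, -0.033, 0, -3.8, -33.8, -4.4, 0, 0, -0.033, 0, -3.8, -33.8, -4.4, 0, 0, -0.033, 0, -3.8, -33.8, -4.4, 0, 0, -0.033, 0, -3.8, -33.8, -4.4, 0, 0, -0.033, 0, -3.8, -33.8, -4.4, 0, 0, -0.033, 0, -3.8, -33.8, -4.4, 0, 0, -0.033, 0, -3.8, -33.8, -4.4, 0, 0, -0.033, 0, -3.8, -33.8, -4.4, 0, 0, -0.033, 0])

```text
time_s: 4.28
tool_pos: [420.2, 22.4, 224.6]
tcp_rot: [[0.987, 0.161, 0.002], [0.161, -0.987, 0.0], [0.002, -0.0, -1.0]]
ft_force: [0.8, -0.5, -1.7]
finger_gap: 23.4
grasp_force: 30.0
```

```bash
python3 - <<'E'
from h import *
o=robot.get_obs(); print(o["tool_pos"].round(1),o["finger_gap"])
p=robot.grab_frame("wrist"); save(p,"wr3.png",s=1.5); W=cloud(p); np.savez("wr3.npz",W=W,c=p["color"])
for n in ["scale","scoop","dust_cover","count_key"]: seg(p,W,n,0.1)
Q=W[~np.isnan(W[...,0])]
def rect(q,l): 
    r=cv2.minAreaRect(q[:,:2].astype(np.float32)); print(l,len(q),np.round(r[0],1),np.round(r[1],1),round(r[2],2),q[:,2].mean().round(1))
near=(abs(Q[:,0]-560)<170)&(abs(Q[:,1]-15)<140)
rect(Q[near&(abs(Q[:,2]-72)<3)&(Q[:,0]>530)],"platform")
rect(Q[near&(abs(Q[:,2]-92)<4)&(Q[:,0]<520)],"rib")
rect(Q[near&(abs(Q[:,2]-68)<2.5)&(Q[:,0]<535)],"cover")
rect(Q[near&(abs(Q[:,2]-108)<3)&(Q[:,0]>530)],"scoop hi walls")
rect(Q[near&(Q[:,2]>88)&(Q[:,2]<112)&(Q[:,0]>530)],"scoop all walls")
E
```

```text
[420.2  22.4 224.6] 23.398237205798676
scale 0.79 [293.  97. 195. 194.] ztop 72.2 c [531.8   7.4] [162. 204.] 9.2 mean [549.3  21.2  72.2] 8409
scoop 0.9 [304.  27. 167.  53.] ztop 90.1 c [566.2   1.9] [ 42.8 153. ] 25.1 mean [574.3 -12.3  90.2] 336
scoop 0.78 [166. 222.  83.  37.] ztop 18.3 c [308.6 141.6] [108.5  43.5] 81.4 mean [318.2 155.2  18.3] 235
scoop 0.71 [374. 237.  36.  23.] ztop 26.1 c [ 348.  -176.9] [27.5 13.1] 68.4 mean [ 349.  -173.8   26.5] 58
dust_cover 0.76 [248. 128.  54.  58.] ztop 69.6 c [475.8  45.4] [61.8 61.9] 5.4 mean [476.9  45.2  68.4] 2363
dust_cover 0.45 [503. 195.  17.  27.] ztop 11.6 c [ 439.9 -344.9] [35.8 16.1] 20.5 mean [ 441.3 -344.6   10.2] 134
platform 8982 [571.5  14. ] [ 91.9 199.9] 6.14 72.7
rib 404 [476.1  45.5] [39.4 12. ] 5.39 92.0
cover 2612 [488.7  17.8] [ 91.7 183.4] 0.24 68.5
scoop hi walls 740 [584.3  -8.7] [ 36.9 116.5] 8.72 108.6
scoop all walls 1785 [566.8   2.8] [ 42.4 154.8] 23.95 101.5
```

View pics/wr3.png

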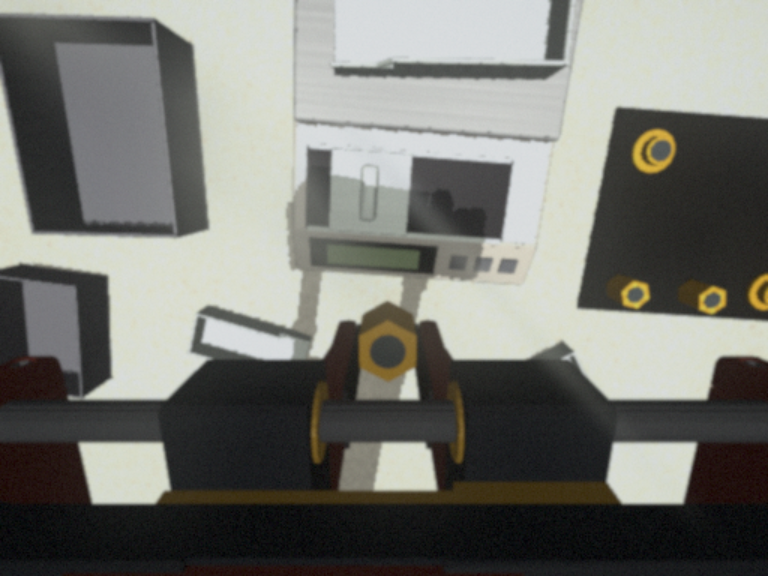

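```bash
python3 - <<'E'
from h import *
mv(520,0,220,99)
E
```

```text
mv [9.52 3.38 0.29] [ 0.     0.001 -0.002] q6 1.38
```

Request:
step_arm(series=[9.5, 3.4, 0.3, 0, 0, 0, 0, 9.5, 3.4, 0.3, 0, 0, 0, 0, 9.5, 3.4, 0.3, 0, 0, 0, 0, 9.5, 3.4, 0.3, 0, 0, 0, 0, 9.5, 3.4, 0.3, 0, 0, 0, 0])

```text
time_s: 4.95
tool_pos: [519.9, -0.2, 219.1]
tcp_rot: [[0.988, 0.154, -0.003], [0.154, -0.988, 0.0], [-0.003, -0.001, -1.0]]
ft_force: [-0.3, 0.7, -0.8]
finger_gap: 23.7
grasp_force: 30.0
```

```bash
cat >> h.py <<'E'
def rect(q,l):
    r=cv2.minAreaRect(q[:,:2].astype(np.float32)); print(l,len(q),np.round(r[0],1),np.round(r[1],1),round(r[2],2),q[:,2].mean().round(1)); return r
E
python3 - <<'E'
from h import *
p=robot.grab_frame("wrist"); W=cloud(p); np.savez("wr4.npz",W=W,c=p["color"])
Q=W[~np.isnan(W[...,0])]
near=(abs(Q[:,0]-600)<75)&(abs(Q[:,1]-15)<110)
rect(Q[near&(abs(Q[:,2]-72)<3)],"platform")
rect(Q[near&(abs(Q[:,2]-108)<2.5)],"hi"); s=Q[near&(Q[:,2]>88)&(Q[:,2]<112)]; 
# robust: use rotated percentile
for nm,q in (("all",s),("hi",s[s[:,2]>104])):
  for a in (8,9,10):
    u=np.array([-np.sin(np.radians(a)),np.cos(np.radians(a))]); v=np.array([u[1],-u[0]])
    print(nm,a,np.percentile(q[:,:2]@u,[.5,99.5]).round(1),np.percentile(q[:,:2]@v,[.5,99.5]).round(1), "hi frac spread near", )
f=Q[near&(abs(Q[:,2]-75)<1.6)]; print(len(f))
E
```

```text
platform 16943 [601.9  16.6] [150.  200.2] 5.09 72.6
hi 1005 [596.4  -7.4] [ 60.2 114.5] 8.27 108.9
all 8 [-146.8    2.6] [559.1 619.6] hi frac spread near
all 9 [-157.1   -7.4] [557.5 618.3] hi frac spread near
all 10 [-167.5  -17.9] [554.9 617.7] hi frac spread near
hi 8 [-147.1  -32.5] [559.6 619.7] hi frac spread near
hi 9 [-157.2  -42.9] [557.4 618.4] hi frac spread near
hi 10 [-167.8  -53.2] [554.8 617.3] hi frac spread near
7009
```

```bash
python3 - <<'E'
from h import *
print(robot.get_obs()["tool_pos"].round(1)); mv(601.4,-42.8,150,98.3); mv(601.4,-42.8,111,98.3)
E
```

```text
[5.195e+02 2.000e-01 2.198e+02]
mv [7.45 5.51 6.97] [-0.     0.002  0.01 ] q6 1.35
mv [ 7.46  5.51 10.87] [-0.     0.002  0.01 ] q6 1.35
```

Request:
step_arm(series=[7.5, 5.5, 7, 0, 0, 0.01, 0, 7.5, 5.5, 7, 0, 0, 0.01, 0, 7.5, 5.5, 7, 0, 0, 0.01, 0, 7.5, 5.5, 7, 0, 0, 0.01, 0, 7.5, 5.5, 9, 0, 0, 0.01, 0, 7.5, 5.5, 10.9, 0, 0, 0.01, 0, 7.5, 5.5, 10.9, 0, 0, 0.01, 0, 7.5, 5.5, 10.9, 0, 0, 0.01, 0, 7.5, 5.5, 10.9, 0, 0, 0.01, 60, 7.5, 5.5, 10.9, 0, 0, 0.01, 60])

```text
time_s: 5.83
tool_pos: [603.0, -41.4, 114.4]
tcp_rot: [[0.989, 0.146, 0.004], [0.146, -0.989, -0.0], [0.004, 0.001, -1.0]]
ft_force: [-0.1, -0.4, 0.3]
finger_gap: 33.6
grasp_force: 0.0
```

Request:
step_arm(series=[0, 0, 0, 0, 0, 0, 60, 0, 0, 0, 0, 0, 0, 60, 0, 0, 0, 0, 0, 0, 60, 0, 0, -4, 0, 0, 0, 60, 0, 0, -8, 0, 0, 0, 60, 0, 0, -11, 0, 0, 0, 60, 0, 0, -11, 0, 0, 0, 60])

```text
time_s: 6.42
tool_pos: [604.5, -41.6, 230.8]
tcp_rot: [[0.989, 0.146, 0.013], [0.146, -0.989, -0.002], [0.012, 0.003, -1.0]]
ft_force: [0.3, -0.4, 2.1]
finger_gap: 52.8
grasp_force: 0.0
```

```bash
python3 - <<'E'
from h import *
o=robot.get_obs(); print(o["tool_pos"].round(1),o["finger_gap"].round(1)); mv(480,-345.5,200,94,o)
mv(420,-265,220,110,o)
E
```

```text
Traceback (most recent call last):
AttributeError: 'float' object has no attribute 'round'
```

```bash
python3 - <<'E'
from h import *
mv(410,-275,210,96)
p=robot.grab_frame("wrist"); W=cloud(p); 
seg(p,W,"nut1",.1)
E
```

```text
mv [-22.68  20.24   1.87] [ 0.003 -0.013  0.042] q6 1.3
nut1 0.8 [456. 223.  35.  20.] ztop 32.2 c [ 569. -345.] [26.6 24.6] 6.6 mean [ 569.4 -344.6   31.9] 244
nut1 0.58 [258. 184.  20.  30.] ztop 104.1 c [602.3 -42.6] [27.1 21.5] 8.7 mean [602.4 -42.4 103.6] 373
```

```bash
python3 - <<'E'
from h import *
mv(569,-345,120,94);mv(569,-345,80,94);mv(569,-345,18.5,94)
E
```

```text
mv [-7.86 29.52 10.38] [ 0.001 -0.004  0.077] q6 1.3
mv [-7.88 29.52 14.38] [ 0.001 -0.004  0.077] q6 1.3
mv [-7.9  29.51 20.53] [ 0.001 -0.004  0.077] q6 1.3
```

Request:
step_arm(series=[-7.9, 29.5, 10.4, 0, 0, 0.077, 55, -7.9, 29.5, 10.4, 0, 0, 0.077, 55, -7.9, 29.5, 10.4, 0, 0, 0.077, 55, -7.9, 29.5, 10.4, 0, 0, 0.077, 55, -7.9, 29.5, 10.4, 0, 0, 0.077, 55, -7.9, 29.5, 10.4, 0, 0, 0.077, 55, -7.9, 29.5, 10.4, 0, 0, 0.077, 55, -7.9, 29.5, 10.4, 0, 0, 0.077, 55, -7.9, 29.5, 12.4, 0, 0, 0.077, 55, -7.9, 29.5, 14.4, 0, 0, 0.077, 55])

```text
time_s: 7.35
tool_pos: [565.7, -346.6, 74.4]
tcp_rot: [[0.998, 0.066, -0.002], [0.066, -0.998, 0.001], [-0.002, -0.002, -1.0]]
ft_force: [0.3, -0.3, 0.1]
finger_gap: 48.0
grasp_force: 0.0
```

```bash
python3 - <<'E'
from h import *
robot.grab_frame("wrist"); mv(569,-345,18.5,94)
E
```

```text
mv [0.53 0.14 5.01] [-0.007  0.008 -0.002] q6 0.9
```

Request:
step_arm(series=[0, 0, 0, 0, 0, 0, 55, 0, 0, 0, 0, 0, 0, 55, 0, 0, 0, 0, 0, 0, 55])

```text
time_s: 7.65
tool_pos: [567.9, -344.5, 78.8]
tcp_rot: [[0.998, 0.07, 0.001], [0.07, -0.998, -0.001], [0.001, 0.001, -1.0]]
ft_force: [0.2, -1.3, 1.0]
finger_gap: 48.1
grasp_force: 0.0
```

```bash
python3 - <<'E'
from h import *
print(robot.get_obs()["tool_pos"]); mv(569,-345,18.5,94)
E
```

```text
[ 567.89323274 -344.46672859   78.77175179]
mv [0.1  0.06 6.03] [ 0.001 -0.001  0.001] q6 0.9
```

Request:
step_arm(series=[0.1, 0, 3, 0, 0, 0, 55, 0.1, 0, 5, 0, 0, 0, 55, 0.1, 0, 6, 0, 0, 0, 55, 0.1, 0, 6, 0, 0, 0, 55, 0.1, 0, 6, 0, 0, 0, 55, 0.1, 0, 6, 0, 0, 0, 0, 0.1, 0, 6, 0, 0, 0, 0, 0.1, 0, 6, 0, 0, 0, 0, 0.1, 0, 6, 0, 0, 0, 0, 0.1, 0, 6, 0, 0, 0, 0])

```text
time_s: 8.48
tool_pos: [568.8, -345.0, 18.7]
tcp_rot: [[0.998, 0.07, 0.001], [0.07, -0.998, -0.001], [0.001, 0.001, -1.0]]
ft_force: [0.8, 0.1, 2.6]
finger_gap: 23.8
grasp_force: 30.0
```

Request:
step_arm(series=[0, 0, 0, 0, 0, 0, 0, 0, 0, -2, 0, 0, 0, 0, 0, 0, -6, 0, 0, 0, 0, 0, 0, -10, 0, 0, 0, 0, 0, 0, -14, 0, 0, 0, 0, 0, 0, -16, 0, 0, 0, 0, 0, 0, -16, 0, 0, 0, 0, 0, 0, -16, 0, 0, 0, 0, 0, 0, -16, 0, 0, 0, 0])

```text
time_s: 9.23
tool_pos: [567.8, -344.3, 175.3]
tcp_rot: [[0.998, 0.07, -0.003], [0.07, -0.998, 0.002], [-0.002, -0.002, -1.0]]
ft_force: [-0.4, 0.0, -1.6]
finger_gap: 23.9
grasp_force: 30.0
```

```bash
python3 - <<'E'
from h import *
o=robot.get_obs();print(o["tool_pos"],o["finger_gap"]); mv(597.6,-12,170,98.3); mv(597.6,-12,107.5,98.3)
E
```

```text
[ 567.84199979 -344.30009811  175.27506045] 23.85278165236478
mv [  5.29 -32.94   0.58] [-0.002  0.002 -0.075] q6 0.9
mv [  5.3  -32.93   6.83] [-0.002  0.002 -0.075] q6 0.9
```

Request:
step_arm(series=[5.3, -32.9, 0.6, 0, 0, -0.075, 0, 5.3, -32.9, 0.6, 0, 0, -0.075, 0, 5.3, -32.9, 0.6, 0, 0, -0.075, 0, 5.3, -32.9, 0.6, 0, 0, -0.075, 0, 5.3, -32.9, 0.6, 0, 0, -0.075, 0, 5.3, -32.9, 0.6, 0, 0, -0.075, 0, 5.3, -32.9, 0.6, 0, 0, -0.075, 0, 5.3, -32.9, 0.6, 0, 0, -0.075, 0, 5.3, -32.9, 0.6, 0, 0, -0.075, 0, 5.3, -32.9, 2.6, 0, 0, -0.075, 0])

```text
time_s: 10.07
tool_pos: [599.0, -10.1, 152.7]
tcp_rot: [[0.989, 0.149, 0.002], [0.149, -0.989, -0.0], [0.002, 0.0, -1.0]]
ft_force: [1.0, -0.8, 0.0]
finger_gap: 23.8
grasp_force: 30.0
```

Request:
step_arm(series=[0, 0, 2, 0, 0, 0, 0, 0, 0, 4, 0, 0, 0, 0, 0, 0, 4, 0, 0, 0, 0, 0, 0, 4, 0, 0, 0, 0, 0, 0, 4, 0, 0, 0, 0])

```text
time_s: 10.48
tool_pos: [598.0, -13.1, 111.4]
tcp_rot: [[0.99, 0.144, -0.001], [0.144, -0.99, -0.0], [-0.001, -0.0, -1.0]]
ft_force: [-0.2, 0.1, -0.0]
finger_gap: 24.0
grasp_force: 30.0
```

```bash
python3 - <<'E'
from h import *
o=robot.get_obs();print(o["tool_pos"],o["finger_gap"]);  mv(597.6,-12,107,98.3)
E
```

```text
[598.0239609  -13.12067394 111.38248044] 24.005389739532745
mv [-0.03 -0.12  0.44] [-0.     0.001 -0.   ] q6 1.35
```

Release, rise, then head over to nuts C and D.

Request:
step_arm(series=[0, -0.1, 0.4, 0, 0, 0, 0, 0, -0.1, 0.4, 0, 0, 0, 0, 0, -0.1, 0.4, 0, 0, 0, 0, 0, -0.1, 0.4, 0, 0, 0, 55, 0, -0.1, 0.4, 0, 0, 0, 55, 0, -0.1, 0.4, 0, 0, 0, 55, 0, -0.1, 0.4, 0, 0, 0, 55, 0, -0.1, -2, 0, 0, 0, 55, 0, -0.1, -6, 0, 0, 0, 55, 0, -0.1, -9, 0, 0, 0, 55])

```text
time_s: 11.32
tool_pos: [597.9, -11.7, 203.3]
tcp_rot: [[0.99, 0.144, -0.0], [0.144, -0.99, 0.0], [-0.0, -0.0, -1.0]]
ft_force: [1.3, 0.7, 1.1]
finger_gap: 48.3
grasp_force: 0.0
```

```bash
python3 - <<'E'
from h import *
mv(360,-230,190,100)
E
```

```text
mv [-26.69  18.17   1.33] [-0.    0.   -0.03] q6 1.35
```

Request:
step_arm(series=[-26.7, 18.2, 1.3, 0, 0, -0.03, 55, -26.7, 18.2, 1.3, 0, 0, -0.03, 55, -26.7, 18.2, 1.3, 0, 0, -0.03, 55, -26.7, 18.2, 1.3, 0, 0, -0.03, 55, -26.7, 18.2, 1.3, 0, 0, -0.03, 55, -26.7, 18.2, 1.3, 0, 0, -0.03, 55, -26.7, 18.2, 1.3, 0, 0, -0.03, 55, -26.7, 18.2, 1.3, 0, 0, -0.03, 55, -26.7, 18.2, 1.3, 0, 0, -0.03, 55, -26.7, 18.2, 1.3, 0, 0, -0.03, 55])

```text
time_s: 12.15
tool_pos: [359.5, -231.3, 189.0]
tcp_rot: [[0.985, 0.17, 0.001], [0.17, -0.985, -0.0], [0.001, 0.001, -1.0]]
ft_force: [-0.5, 0.2, -0.7]
finger_gap: 48.1
grasp_force: 0.0
```

Request:
step_arm(series=[0, 0, 0, 0, 0, 0, 55, 0, 0, 0, 0, 0, 0, 55, 0, 0, 0, 0, 0, 0, 55])

```text
time_s: 12.4
tool_pos: [361.1, -229.5, 188.6]
tcp_rot: [[0.984, 0.176, -0.0], [0.176, -0.984, 0.0], [0.0, -0.0, -1.0]]
ft_force: [0.3, -0.8, -0.5]
finger_gap: 48.2
grasp_force: 0.0
```

```bash
python3 - <<'E'
from h import *
o=robot.get_obs();print(o["tool_pos"])
p=robot.grab_frame("wrist"); W=cloud(p); 
for r,t in seg(p,W,"nut1",.1): 
    if t[:,2].mean()<40: a=hexang(t); print(a); mv(*t[:,:2].mean(0),80,a[0]+60,o);mv(*t[:,:2].mean(0),18.5,a[0]+60,o)
seg(p,W,"bush1",.1)
save(p,"wr5.png",s=1.5)
E
```

```text
[ 361.10905435 -229.5269291   188.5994154 ]
nut1 0.88 [252. 121.  20.  27.] ztop 32.3 c [ 423.7 -209.6] [23.8 23.3] 10.4 mean [ 423.6 -210.1   31.6] 349
nut1 0.56 [312. 130.  30.  23.] ztop 32.1 c [ 429.8 -282.5] [24.5 23.7] 14.8 mean [ 429.6 -282.6   31.6] 363
(np.float64(56.2), np.float64(23.1), np.float64(24.8))
mv [ 6.49 -0.81 10.86] [-0.   -0.   -0.28] q6 0.75
mv [ 6.49 -0.81 17.01] [-0.   -0.   -0.28] q6 0.75
(np.float64(50.2), np.float64(23.7), np.float64(25.4))
mv [ 5.81  6.43 10.86] [-0.    -0.    -0.176] q6 0.75
mv [ 5.81  6.43 17.01] [-0.    -0.    -0.176] q6 0.75
bush1 0.87 [263.  15.  32.  24.] ztop 17.4 c [ 546.7 -201.4] [15.4 24.3] 9.2 mean [ 547.4 -201.1   17.3] 311
bush1 0.74 [367. 129.  33.  33.] ztop 17.8 c [ 443.2 -355.1] [23.6 24.1] 78.7 mean [ 443.1 -354.8   17.6] 332
bush1 0.29 [469. 224.  37.  82.] ztop 14.4 c [ 340.5 -528. ] [118.9  40.8] 18.6 mean [ 343.8 -519.    13.8] 1017
```

View pics/wr5.png

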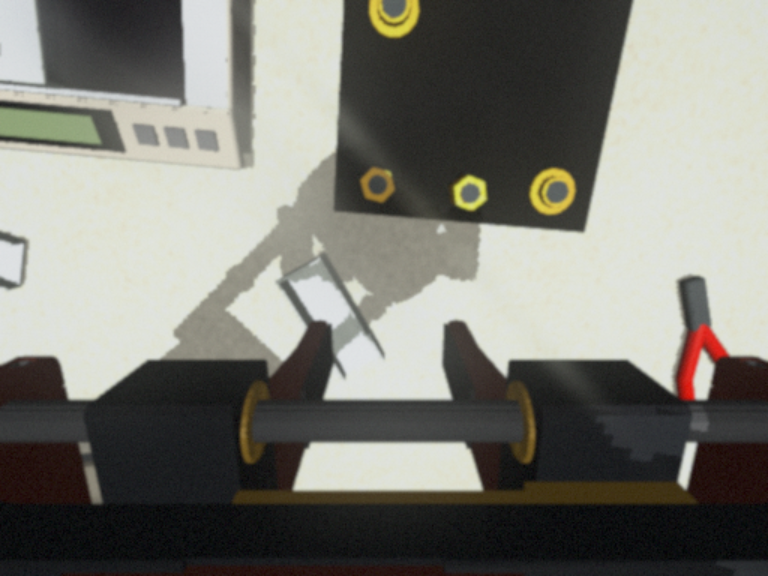

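Request:
step_arm(series=[6.5, -0.8, 10.9, 0, 0, -0.28, 55, 6.5, -0.8, 10.9, 0, 0, -0.28, 55, 6.5, -0.8, 10.9, 0, 0, -0.28, 55, 6.5, -0.8, 12, 0, 0, -0.28, 55, 6.5, -0.8, 15, 0, 0, -0.28, 55, 6.5, -0.8, 17, 0, 0, -0.28, 55, 6.5, -0.8, 17, 0, 0, -0.28, 55, 6.5, -0.8, 17, 0, 0, -0.28, 55, 6.5, -0.8, 17, 0, 0, -0.28, 0, 6.5, -0.8, 17, 0, 0, -0.28, 0])

```text
time_s: 13.38
tool_pos: [424.0, -212.0, 21.1]
tcp_rot: [[0.898, 0.439, 0.003], [0.439, -0.898, -0.002], [0.002, 0.003, -1.0]]
ft_force: [0.5, 0.3, -0.0]
finger_gap: 38.4
grasp_force: 0.0
```

Request:
step_arm(series=[0, 0, 0, 0, 0, 0, 0, 0, 0, 0, 0, 0, 0, 0, 0, 0, 0, 0, 0, 0, 0, 0, 0, -3, 0, 0, 0, 0, 0, 0, -7, 0, 0, 0, 0, 0, 0, -11, 0, 0, 0, 0, 0, 0, -15, 0, 0, 0, 0, 0, 0, -15, 0, 0, 0, 0, 0, 0, -15, 0, 0, 0, 0, 0, 0, -15, 0, 0, 0, 0])

```text
time_s: 14.22
tool_pos: [422.7, -211.2, 168.1]
tcp_rot: [[0.898, 0.439, -0.0], [0.439, -0.898, 0.0], [-0.0, -0.0, -1.0]]
ft_force: [-0.2, 0.3, -1.0]
finger_gap: 23.4
grasp_force: 30.0
```

```bash
python3 - <<'E'
from h import *
o=robot.get_obs();print(o["tool_pos"],o["finger_gap"]); mv(593,19,150,98.3)
E
```

```text
[ 422.6667766  -211.16287157  168.05764852] 23.408438796628925
mv [ 25.41 -13.19   1.8 ] [-0.    0.    0.31] q6 0.58
```

Request:
step_arm(series=[25.4, -13.2, 1.8, 0, 0, 0.31, 0, 25.4, -13.2, 1.8, 0, 0, 0.31, 0, 25.4, -13.2, 1.8, 0, 0, 0.31, 0, 25.4, -13.2, 1.8, 0, 0, 0.31, 0, 25.4, -13.2, 1.8, 0, 0, 0.31, 0, 25.4, -13.2, 1.8, 0, 0, 0.31, 0, 25.4, -13.2, 1.8, 0, 0, 0.31, 0, 25.4, -13.2, 1.8, 0, 0, 0.31, 0, 25.4, -13.2, 1.8, 0, 0, 0.31, 0, 25.4, -13.2, 1.8, 0, 0, 0.31, 0])

```text
time_s: 15.05
tool_pos: [591.9, 18.8, 148.2]
tcp_rot: [[0.989, 0.145, -0.004], [0.145, -0.989, -0.001], [-0.004, -0.0, -1.0]]
ft_force: [0.0, -0.4, -0.7]
finger_gap: 23.8
grasp_force: 30.0
```

Request:
step_arm(series=[0, 0, 2, 0, 0, 0, 0, 0, 0, 4, 0, 0, 0, 0, 0, 0, 4, 0, 0, 0, 0, 0, 0, 4, 0, 0, 0, 0, 0, 0, 4, 0, 0, 0, 0])

```text
time_s: 15.47
tool_pos: [592.9, 17.8, 111.7]
tcp_rot: [[0.99, 0.143, 0.001], [0.143, -0.99, -0.0], [0.001, 0.0, -1.0]]
ft_force: [-0.1, 0.3, -0.5]
finger_gap: 23.6
grasp_force: 30.0
```

```bash
python3 - <<'E'
from h import *
o=robot.get_obs();print(o["tool_pos"],o["finger_gap"]);  mv(593,19,107,98.3)
E
```

```text
[592.85616487  17.81906589 111.6947239 ] 23.57269957409462
mv [ 0.03 -0.11  0.47] [ 0.    -0.001 -0.002] q6 1.4
```

Request:
step_arm(series=[0, 0, 0.4, 0, 0, 0, 0, 0, 0, 0.4, 0, 0, 0, 0, 0, 0, 0.4, 0, 0, 0, 0, 0, 0, 0.4, 0, 0, 0, 55, 0, 0, 0.4, 0, 0, 0, 55, 0, 0, 0.4, 0, 0, 0, 55, 0, 0, 0.4, 0, 0, 0, 55, 0, 0, -2, 0, 0, 0, 55, 0, 0, -5, 0, 0, 0, 55, 0, 0, -5, 0, 0, 0, 55])

```text
time_s: 16.3
tool_pos: [595.2, 19.0, 167.4]
tcp_rot: [[0.989, 0.144, 0.009], [0.144, -0.99, -0.0], [0.009, 0.002, -1.0]]
ft_force: [0.7, -0.8, 2.3]
finger_gap: 48.6
grasp_force: 0.0
```

```bash
python3 - <<'E'
from h import *
robot.grab_frame("wrist");robot.grab_frame("wrist")
mv(365,-280,180,110)
E
```

```text
mv [-26.97  26.28  -1.83] [ 0.001 -0.004 -0.204] q6 1.4
```

Request:
step_arm(series=[-27, 26.3, -1.8, 0, 0, -0.204, 55, -27, 26.3, -1.8, 0, 0, -0.204, 55, -27, 26.3, -1.8, 0, 0, -0.204, 55, -27, 26.3, -1.8, 0, 0, -0.204, 55, -27, 26.3, -1.8, 0, 0, -0.204, 55, -27, 26.3, -1.8, 0, 0, -0.204, 55, -27, 26.3, -1.8, 0, 0, -0.204, 55, -27, 26.3, -1.8, 0, 0, -0.204, 55, -27, 26.3, -1.8, 0, 0, -0.204, 55, -27, 26.3, -1.8, 0, 0, -0.204, 55])

```text
time_s: 17.23
tool_pos: [359.6, -284.6, 177.5]
tcp_rot: [[0.942, 0.335, -0.003], [0.335, -0.942, -0.001], [-0.003, 0.0, -1.0]]
ft_force: [-0.6, 0.2, -0.3]
finger_gap: 48.3
grasp_force: 0.0
```

Request:
step_arm(series=[0, 0, 0, 0, 0, 0, 55, 0, 0, 0, 0, 0, 0, 55, 0, 0, 0, 0, 0, 0, 55, 0, 0, 0, 0, 0, 0, 55])

```text
time_s: 17.57
tool_pos: [364.7, -278.9, 178.1]
tcp_rot: [[0.939, 0.344, -0.0], [0.344, -0.939, 0.001], [-0.0, -0.001, -1.0]]
ft_force: [0.5, -0.6, -0.8]
finger_gap: 48.1
grasp_force: 0.0
```

```bash
python3 - <<'E'
from h import *
p=robot.grab_frame("wrist"); W=cloud(p); o=robot.get_obs();print(o["tool_pos"])
for r,t in seg(p,W,"nut1",.1): 
    if t[:,2].mean()<40: a=hexang(t); print(a); mv(*t[:,:2].mean(0),80,a[0]+60,o);mv(*t[:,:2].mean(0),18.5,a[0]+60,o)
E
```

```text
[ 364.6764315  -279.03338365  178.23597699]
nut1 0.87 [281. 129.  26.  24.] ztop 32.1 c [ 430.3 -282.6] [24.3 23.9] 20.6 mean [ 430.1 -283.    31.5] 377
(np.float64(51.7), np.float64(23.5), np.float64(25.3))
mv [6.   2.63 9.82] [-0.001  0.    -0.027] q6 0.49
mv [ 6.    2.63 15.97] [-0.001  0.    -0.027] q6 0.49
```

Request:
step_arm(series=[6, 2.6, 9.8, 0, 0, -0.027, 55, 6, 2.6, 9.8, 0, 0, -0.027, 55, 6, 2.6, 9.8, 0, 0, -0.027, 55, 6, 2.6, 11, 0, 0, -0.027, 55, 6, 2.6, 14, 0, 0, -0.027, 55, 6, 2.6, 16, 0, 0, -0.027, 55, 6, 2.6, 16, 0, 0, -0.027, 55, 6, 2.6, 16, 0, 0, -0.027, 55, 6, 2.6, 16, 0, 0, -0.027, 0, 6, 2.6, 16, 0, 0, -0.027, 0])

```text
time_s: 18.5
tool_pos: [430.1, -285.0, 21.3]
tcp_rot: [[0.93, 0.367, 0.003], [0.367, -0.93, -0.002], [0.002, 0.003, -1.0]]
ft_force: [0.6, 0.2, -0.1]
finger_gap: 38.6
grasp_force: 0.0
```

Request:
step_arm(series=[0, 0, 0, 0, 0, 0, 0, 0, 0, 0, 0, 0, 0, 0, 0, 0, 0, 0, 0, 0, 0, 0, 0, -3, 0, 0, 0, 0, 0, 0, -7, 0, 0, 0, 0, 0, 0, -11, 0, 0, 0, 0, 0, 0, -15, 0, 0, 0, 0, 0, 0, -15, 0, 0, 0, 0, 0, 0, -15, 0, 0, 0, 0, 0, 0, -15, 0, 0, 0, 0])

```text
time_s: 19.33
tool_pos: [428.9, -284.1, 168.0]
tcp_rot: [[0.93, 0.367, -0.0], [0.367, -0.93, 0.0], [-0.0, -0.0, -1.0]]
ft_force: [-0.6, 0.2, -1.8]
finger_gap: 23.7
grasp_force: 30.0
```

```bash
python3 - <<'E'
from h import *
o=robot.get_obs();print(o["tool_pos"],o["finger_gap"]); mv(588.6,49,150,98.3)
E
```

```text
[ 428.9093842  -284.11433458  168.02443296] 23.735372994014863
mv [ 27.08 -25.13   1.81] [-0.     0.     0.231] q6 0.54
```

Request:
step_arm(series=[27.1, -25.1, 1.8, 0, 0, 0.23, 0, 27.1, -25.1, 1.8, 0, 0, 0.23, 0, 27.1, -25.1, 1.8, 0, 0, 0.23, 0, 27.1, -25.1, 1.8, 0, 0, 0.23, 0, 27.1, -25.1, 1.8, 0, 0, 0.23, 0, 27.1, -25.1, 1.8, 0, 0, 0.23, 0, 27.1, -25.1, 1.8, 0, 0, 0.23, 0, 27.1, -25.1, 1.8, 0, 0, 0.23, 0, 27.1, -25.1, 1.8, 0, 0, 0.23, 0, 27.1, -25.1, 1.8, 0, 0, 0.23, 0])

```text
time_s: 20.17
tool_pos: [589.0, 55.0, 146.1]
tcp_rot: [[0.988, 0.151, -0.006], [0.151, -0.988, 0.003], [-0.005, -0.004, -1.0]]
ft_force: [0.6, -0.2, -1.3]
finger_gap: 23.7
grasp_force: 30.0
```

Request:
step_arm(series=[0, 0, 0, 0, 0, 0, 0, 0, 0, 1, 0, 0, 0, 0, 0, 0, 3, 0, 0, 0, 0, 0, 0, 3, 0, 0, 0, 0, 0, 0, 3, 0, 0, 0, 0])

```text
time_s: 20.58
tool_pos: [587.5, 47.1, 118.4]
tcp_rot: [[0.99, 0.143, -0.004], [0.143, -0.99, -0.0], [-0.004, -0.0, -1.0]]
ft_force: [-1.6, 0.5, -0.4]
finger_gap: 23.9
grasp_force: 30.0
```

```bash
python3 - <<'E'
from h import *
o=robot.get_obs();print(o["tool_pos"],o["finger_gap"]);  mv(588.6,48,107,98.3)
E
```

```text
[587.45576067  47.11863065 118.38332709] 23.920051251027886
mv [ 0.13 -0.07  1.14] [-0.     0.004 -0.001] q6 1.45
```

Request:
step_arm(series=[0, 0, 1.2, 0, 0, 0, 0, 0, 0, 1.2, 0, 0, 0, 0, 0, 0, 1.2, 0, 0, 0, 0, 0, 0, 1.2, 0, 0, 0, 55, 0, 0, 1.2, 0, 0, 0, 55, 0, 0, 1.2, 0, 0, 0, 55, 0, 0, 1.2, 0, 0, 0, 55, 0, 0, -2, 0, 0, 0, 55, 0, 0, -6, 0, 0, 0, 55, 0, 0, -9, 0, 0, 0, 55])

```text
time_s: 21.42
tool_pos: [589.0, 48.8, 213.1]
tcp_rot: [[0.989, 0.145, 0.001], [0.145, -0.989, 0.0], [0.001, 0.0, -1.0]]
ft_force: [1.3, 0.6, 1.1]
finger_gap: 48.4
grasp_force: 0.0
```

Request:
step_arm(series=[-12, 3, -2, 0, 0, 0, 55, -12, 3, -2, 0, 0, 0, 55, -12, 3, -2, 0, 0, 0, 55, -12, 3, -2, 0, 0, 0, 55, -12, 3, -2, 0, 0, 0, 55, -12, 3, -2, 0, 0, 0, 55, -12, 3, -2, 0, 0, 0, 55, -12, 3, -2, 0, 0, 0, 55])

```text
time_s: 22.08
tool_pos: [475.3, 2.0, 229.9]
tcp_rot: [[0.989, 0.146, -0.001], [0.146, -0.989, 0.0], [-0.001, -0.0, -1.0]]
ft_force: [0.2, 0.0, 0.8]
finger_gap: 48.4
grasp_force: 0.0
```

```bash
python3 - <<'E'
from h import *
o=robot.get_obs();print(o["tool_pos"])
p=robot.grab_frame("wrist"); W=cloud(p); save(p,"wr6.png",s=1.5)
seg(p,W,"nut1",.1)
Q=W[~np.isnan(W[...,0])]
near=(abs(Q[:,0]-550)<160)&(abs(Q[:,1]-15)<140)
rect(Q[near&(abs(Q[:,2]-92)<4)&(Q[:,0]<520)],"rib")
s=Q[near&(abs(Q[:,2]-68)<2.5)&(Q[:,0]<510)]; s=s[abs(s[:,1]-45)<45]; rect(s,"cover")
rect(Q[near&(abs(Q[:,2]-72.5)<3)&(Q[:,0]>520)],"platform")
h=Q[near&(abs(Q[:,2]-108)<3)&(Q[:,0]>530)];rect(h,"hi walls")
E
```

```text
[475.31917802   2.0014881  229.88329205]
nut1 0.95 [230.  69.  32.  30.] ztop 104.0 c [589.   47.6] [24.1 24. ] 10.1 mean [589.4  47.6 103.5] 518
nut1 0.79 [319.  70.  31.  33.] ztop 104.0 c [601.8 -41.8] [26.7 24.5] 70.2 mean [601.9 -41.6 103.5] 553
nut1 0.75 [260.  69.  24.  35.] ztop 104.0 c [593.3  18.3] [26.1 23.2] 9.1 mean [593.3  18.2 103.5] 531
nut1 0.5 [481.  24.  60.  45.] ztop 32.5 c [ 713.9 -253.8] [51.8 16.9] 66.6 mean [ 710.7 -253.2   32.9] 395
nut1 0.15 [407. 138.  29.  26.] ztop 18.0 c [ 551.4 -199.8] [23.6 23.2] 50.5 mean [ 551.4 -199.6   17.8] 258
rib 337 [476.   45.1] [39.9 11.9] 3.66 92.0
cover 2066 [475.7  45.4] [62.4 62. ] 5.41 68.5
platform 15587 [598.4  16.3] [142.9 199.7] 5.25 72.6
hi walls 1334 [596.2  -5.4] [ 60.3 121. ] 8.46 108.6
```

View pics/wr6.png

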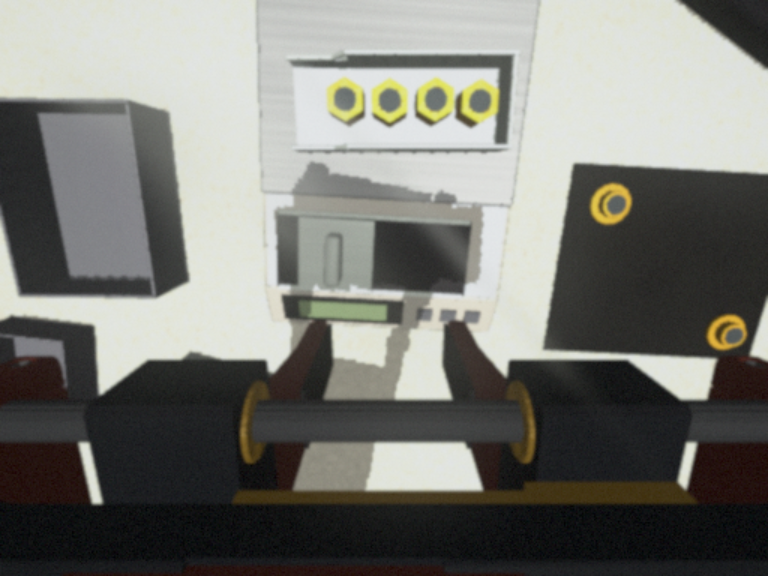

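All four nuts are standing in the scoop, at image (345–480,100), and only the two bushes are left on the mat. The cover is about 10 mm ajar. Next I'll grip its rib.

```bash
python3 - <<'E'
from h import *
o=robot.get_obs();print(o["tool_pos"])
mv(476,45.4,130,95.25);mv(476,45.4,74,95.25)
E
```

```text
[475.20524421   1.96724231 229.85416786]
mv [ 0.73 -4.28  9.99] [-0.     0.002  0.055] q6 1.36
mv [ 0.74 -4.28 15.59] [-0.     0.002  0.055] q6 1.36
```

Request:
step_arm(series=[0.7, -4.3, 10, 0, 0, 0.055, 50, 0.7, -4.3, 10, 0, 0, 0.055, 50, 0.7, -4.3, 10, 0, 0, 0.055, 50, 0.7, -4.3, 12, 0, 0, 0.055, 50, 0.7, -4.3, 14, 0, 0, 0.055, 50, 0.7, -4.3, 15.5, 0, 0, 0.055, 50, 0.7, -4.3, 15.5, 0, 0, 0.055, 50, 0.7, -4.3, 15.5, 0, 0, 0.055, 50, 0.7, -4.3, 15.5, 0, 0, 0.055, 50])

```text
time_s: 22.93
tool_pos: [476.0, 45.3, 76.6]
tcp_rot: [[0.996, 0.091, 0.001], [0.091, -0.996, 0.0], [0.001, 0.0, -1.0]]
ft_force: [0.5, 0.5, 1.6]
finger_gap: 43.8
grasp_force: 0.0
```

Request:
step_arm(series=[0, 0, 0, 0, 0, 0, 0, 0, 0, 0, 0, 0, 0, 0, 0, 0, 0, 0, 0, 0, 0, 0, 0, 0, 0, 0, 0, 0, 0, 0, 0, 0, 0, 0, 0, 0, 0, 0, 0, 0, 0, 0])

```text
time_s: 23.43
tool_pos: [475.5, 45.2, 76.0]
tcp_rot: [[0.996, 0.091, 0.001], [0.091, -0.996, 0.0], [0.001, -0.0, -1.0]]
ft_force: [-0.2, -0.8, 0.9]
finger_gap: 12.1
grasp_force: 30.0
```

```bash
python3 - <<'E'
from h import *
o=robot.get_obs();print(o["tool_pos"],o["tcp_rot"].round(3).tolist(),o["finger_gap"],o["ft_force"])
E
```

```text
[475.5064598   45.22720394  75.97064206] [[0.996, 0.091, 0.001], [0.091, -0.996, 0.0], [0.001, -0.0, -1.0]] 12.109568921560005 [-0.17545342 -0.81331398  0.93291283]
```

Gripped. Slide along the tool's +y, which is the scale's −y.

Request:
step_arm(series=[0, 1, 0, 0, 0, 0, 0, 0, 2, 0, 0, 0, 0, 0, 0, 3, 0, 0, 0, 0, 0, 0, 4, 0, 0, 0, 0, 0, 0, 5, 0, 0, 0, 0, 0, 0, 6, 0, 0, 0, 0, 0, 0, 6.6, 0, 0, 0, 0, 0, 0, 7, 0, 0, 0, 0, 0, 0, 7, 0, 0, 0, 0, 0, 0, 7, 0, 0, 0, 0])

```text
invalid input
```

Request:
step_arm(series=[0, 0, 0, 0, 0, 0, 45, 0, 0, 0, 0, 0, 0, 45, 0, 0, 0, 0, 0, 0, 45, 0, 0, 0, 0, 0, 0, 45, 0, 0, -4, 0, 0, 0, 45, 0, 0, -8, 0, 0, 0, 0, 0, 0, -8, 0, 0, 0, 0, 0, 0, -8, 0, 0, 0, 0, 0, 0, -8, 0, 0, 0, 0, 0, 0, -8, 0, 0, 0, 0])

```text
time_s: 24.27
tool_pos: [474.7, 45.2, 154.1]
tcp_rot: [[0.996, 0.091, -0.002], [0.091, -0.996, -0.0], [-0.002, -0.0, -1.0]]
ft_force: [0.7, -0.3, 0.2]
finger_gap: 9.7
grasp_force: 0.0
```

```bash
python3 - <<'E'
from h import *
o=robot.get_obs();print(o["tool_pos"]);mv(415,45,175,95.25)
E
```

```text
[474.71775421  45.1870226  154.05648743]
mv [-5.95 -0.52 -2.08] [-0.     0.002 -0.001] q6 1.5
```

Request:
step_arm(series=[0, 0, 4, 0, 0, 0, 50, 0, 0, 4, 0, 0, 0, 50, 0, 0, 4, 0, 0, 0, 50, 0, 0, 6, 0, 0, 0, 50, 0, 0, 8, 0, 0, 0, 50, 0, 0, 8, 0, 0, 0, 50, 0, 0, 8, 0, 0, 0, 50, 0, 0, 8, 0, 0, 0, 0, 0, 0, 8, 0, 0, 0, 0])

```text
time_s: 25.02
tool_pos: [476.4, 45.2, 77.8]
tcp_rot: [[0.996, 0.091, 0.003], [0.091, -0.996, 0.0], [0.003, 0.0, -1.0]]
ft_force: [0.1, 0.1, -1.0]
finger_gap: 33.7
grasp_force: 0.0
```

Request:
step_arm(series=[0, 0, 0, 0, 0, 0, 0, 0, 0, 0, 0, 0, 0, 0, 0, 0, 0, 0, 0, 0, 0, 0, 0, 0, 0, 0, 0, 0])

```text
time_s: 25.35
tool_pos: [475.6, 45.2, 76.2]
tcp_rot: [[0.996, 0.091, 0.001], [0.091, -0.996, 0.0], [0.001, 0.0, -1.0]]
ft_force: [0.3, -0.0, 1.9]
finger_gap: 11.7
grasp_force: 30.0
```

Request:
step_arm(series=[0, 1, 0, 0, 0, 0, 0, 0, 2, 0, 0, 0, 0, 0, 0, 3, 0, 0, 0, 0, 0, 0, 4, 0, 0, 0, 0, 0, 0, 5, 0, 0, 0, 0, 0, 0, 6, 0, 0, 0, 0, 0, 0, 7, 0, 0, 0, 0, 0, 0, 7, 0, 0, 0, 0, 0, 0, 7, 0, 0, 0, 0, 0])

```text
time_s: 26.1
tool_pos: [481.9, -24.1, 76.2]
tcp_rot: [[0.996, 0.09, 0.0], [0.09, -0.996, 0.003], [0.001, -0.003, -1.0]]
ft_force: [-1.6, 7.3, 6.2]
finger_gap: 11.9
grasp_force: 30.0
```

Request:
step_arm(series=[0, 0, 0, 0, 0, 0, 45, 0, 0, 0, 0, 0, 0, 45, 0, 0, 0, 0, 0, 0, 45, 0, 0, 0, 0, 0, 0, 45, 0, 0, -4, 0, 0, 0, 45, 0, 0, -8, 0, 0, 0, 0, 0, 0, -11, 0, 0, 0, 0, 0, 0, -11, 0, 0, 0, 0, 0, 0, -11, 0, 0, 0, 0, 0, 0, -11, 0, 0, 0, 0])

```text
time_s: 26.93
tool_pos: [481.4, -24.7, 184.6]
tcp_rot: [[0.996, 0.09, -0.001], [0.09, -0.996, -0.0], [-0.001, -0.0, -1.0]]
ft_force: [-0.2, 0.7, 0.5]
finger_gap: 9.6
grasp_force: 0.0
```

Request:
step_arm(series=[-6.5, -4, -1, 0, 0, 0, 0, -6.5, -4, -1, 0, 0, 0, 0, -6.5, -4, -1, 0, 0, 0, 0, -6.5, -4, -1, 0, 0, 0, 0, -6.5, -4, -1, 0, 0, 0, 0, -6.5, -4, -1, 0, 0, 0, 0])

```text
time_s: 27.43
tool_pos: [413.5, 9.1, 194.3]
tcp_rot: [[0.996, 0.09, -0.002], [0.09, -0.996, -0.0], [-0.002, -0.0, -1.0]]
ft_force: [0.6, -0.2, -0.5]
finger_gap: 0.4
grasp_force: 0.0
```

```bash
python3 - <<'E'
from h import *
o=robot.get_obs();print(o["tool_pos"])
p=robot.grab_frame("wrist"); W=cloud(p); save(p,"wr7.png",s=1.5)
seg(p,W,"count_key",.1);seg(p,W,"dust_cover",.1)
Q=W[~np.isnan(W[...,0])]
rect(Q[(abs(Q[:,2]-60)<2)&(abs(Q[:,0]-475)<16)&(abs(Q[:,1]-55)<16)],"key")
rect(Q[(abs(Q[:,2]-92)<4)&(abs(Q[:,0]-482)<30)&(abs(Q[:,1]+24)<20)],"rib")
mv(475,55.2,110,95.25);mv(475,55.2,64,95.25)
E
```

```text
[413.47045198   9.11916483 194.31432877]
count_key 0.75 [222. 123.  23.  27.] ztop 64.8 c [474.6  55.2] [24.  24.7] 5.1 mean [474.9  55.2  64.2] 441
dust_cover 0.66 [297. 121.  60.  62.] ztop 69.7 c [482.3 -24.2] [60.3 62. ] 5.2 mean [483.2 -23.4  68.5] 2820
key 24 [475.7  54.5] [24.9 22.9] 50.06 60.8
rib 520 [481.9 -24. ] [38.7 12.2] 5.56 91.9
mv [ 6.54 -4.04  8.48] [-0.     0.002 -0.001] q6 1.42
mv [ 6.55 -4.04 13.08] [-0.     0.002 -0.001] q6 1.42
```

View pics/wr7.png

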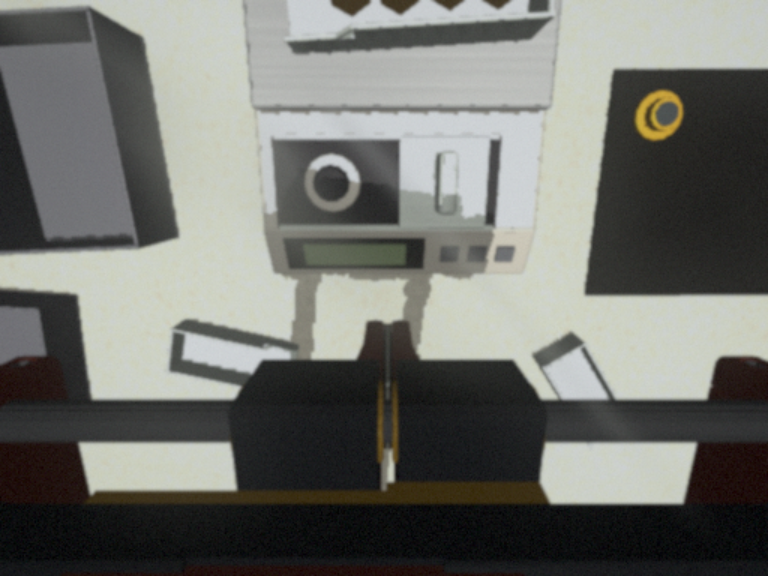

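Request:
step_arm(series=[6.5, -4, 8.5, 0, 0, 0, 0, 6.5, -4, 8.5, 0, 0, 0, 0, 6.5, -4, 8.5, 0, 0, 0, 0, 6.5, -4, 10.5, 0, 0, 0, 0, 6.5, -4, 12.5, 0, 0, 0, 0, 6.5, -4, 12.5, 0, 0, 0, 0, 6.5, -4, 12.5, 0, 0, 0, 0, 6.5, -4, 12.5, 0, 0, 0, 0, 6.5, -4, 12.5, 0, 0, 0, 0])

```text
time_s: 28.33
tool_pos: [475.4, 55.0, 72.5]
tcp_rot: [[0.996, 0.09, 0.003], [0.09, -0.996, 0.0], [0.003, 0.0, -1.0]]
ft_force: [0.7, 0.4, 0.5]
finger_gap: 0.2
grasp_force: 0.0
```

Request:
step_arm(series=[0, 0, 0.5, 0, 0, 0, 0, 0, 0, 0.8, 0, 0, 0, 0, 0, 0, 1.1, 0, 0, 0, 0, 0, 0, 1.3, 0, 0, 0, 0, 0, 0, 1.4, 0, 0, 0, 0, 0, 0, 1.4, 0, 0, 0, 0, 0, 0, 1.4, 0, 0, 0, 0])

```text
time_s: 28.92
tool_pos: [475.2, 55.1, 58.3]
tcp_rot: [[0.996, 0.091, 0.002], [0.091, -0.996, -0.0], [0.002, 0.0, -1.0]]
ft_force: [-1.6, -0.6, 7.3]
finger_gap: 0.7
grasp_force: 4.0
```

Request:
step_arm(series=[0, 0, 0.1, 0, 0, 0, 0, 0, 0, 0.2, 0, 0, 0, 0, 0, 0, 0.3, 0, 0, 0, 0, 0, 0, 0.4, 0, 0, 0, 0, 0, 0, 0.4, 0, 0, 0, 0])

```text
time_s: 29.33
tool_pos: [475.4, 55.1, 57.9]
tcp_rot: [[0.996, 0.091, 0.004], [0.091, -0.996, -0.0], [0.004, 0.001, -1.0]]
ft_force: [-10.1, -2.0, 26.3]
finger_gap: 0.3
grasp_force: 13.2
```

Request:
step_arm(series=[0, 0, -1, 0, 0, 0, 0, 0, 0, -4, 0, 0, 0, 0, -7, 4, -12, 0, 0, 0, 0, -7, 4, -13.5, 0, 0, 0, 0, -7, 4, -13.5, 0, 0, 0, 0, -7, 4, -13.5, 0, 0, 0, 0, -7, 4, -13.5, 0, 0, 0, 0, -7, 4, -13.5, 0, 0, 0, 0])

```text
time_s: 30.0
tool_pos: [408.3, 9.0, 186.9]
tcp_rot: [[0.996, 0.09, -0.0], [0.09, -0.996, 0.0], [-0.0, -0.0, -1.0]]
ft_force: [-0.0, 0.0, -0.1]
finger_gap: 0.9
grasp_force: 0.0
```

```bash
python3 - <<'E'
from h import *
print(robot.get_obs()["tool_pos"])
p=robot.grab_frame("wrist"); W=cloud(p); save(p,"wr8.png",(130,60,390,200),3)
q=W[~np.isnan(W[...,0])]; r=np.hypot(q[:,0]-474.9,q[:,1]-55.1)
for a in range(0,32,2):
    z=q[(r>=a)&(r<a+2),2]; print(a,len(z),np.percentile(z,[10,50,90]).round(1))
E
```

```text
[408.25591436   9.04293088 186.92113007]
0 12 [63.4 64.2 64.9]
2 37 [63.5 64.1 65.5]
4 59 [63.8 64.5 65.4]
6 88 [63.7 64.3 65.1]
8 108 [63.3 64.4 65.2]
10 136 [62.9 64.  65.1]
12 121 [53.8 55.  63.1]
14 161 [53.5 54.4 55.2]
16 195 [53.6 54.5 55.5]
18 212 [53.3 54.2 55.2]
20 209 [50.6 51.8 53.9]
22 257 [50.2 51.2 52.2]
24 277 [50.4 51.3 52.1]
26 302 [50.3 51.2 52.1]
28 317 [50.4 51.1 52.1]
30 356 [50.3 51.3 53.2]
```

View pics/wr8.png

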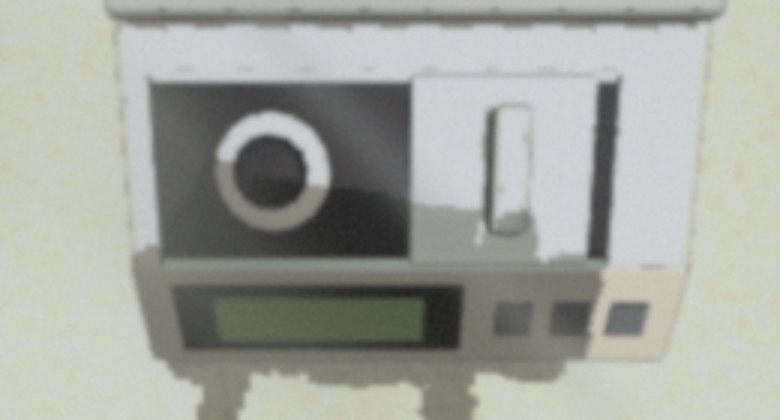

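The key bottomed: it went from 63.7 to 57.9 with a solid 26 N. Now I'll close the cover.

```bash
python3 - <<'E'
from h import *
mv(481.9,-24,130,95.25);mv(481.9,-24,76,95.25)
E
```

```text
mv [7.07 3.98 5.58] [-0.001  0.002 -0.001] q6 1.42
mv [ 7.08  3.98 10.98] [-0.001  0.002 -0.001] q6 1.42
```

Request:
step_arm(series=[7.1, 4, 5.6, 0, 0, 0, 50, 7.1, 4, 5.6, 0, 0, 0, 50, 7.1, 4, 5.6, 0, 0, 0, 50, 7.1, 4, 5.6, 0, 0, 0, 50, 7.1, 4, 8, 0, 0, 0, 50, 7.1, 4, 11, 0, 0, 0, 50, 7.1, 4, 11, 0, 0, 0, 50, 7.1, 4, 11, 0, 0, 0, 50, 7.1, 4, 11, 0, 0, 0, 0, 7.1, 4, 11, 0, 0, 0, 0])

```text
time_s: 30.88
tool_pos: [483.6, -24.2, 79.9]
tcp_rot: [[0.996, 0.091, 0.003], [0.091, -0.996, -0.0], [0.003, 0.001, -1.0]]
ft_force: [-0.1, -0.7, 1.2]
finger_gap: 34.1
grasp_force: 0.0
```

Request:
step_arm(series=[0, 0, 0, 0, 0, 0, 0, 0, 0, 0, 0, 0, 0, 0, 0, 0, 0, 0, 0, 0, 0, 0, 0, 0, 0, 0, 0, 0, 0, 0, 0, 0, 0, 0, 0])

```text
time_s: 31.3
tool_pos: [483.1, -23.9, 78.6]
tcp_rot: [[0.996, 0.091, 0.001], [0.091, -0.996, 0.001], [0.001, -0.001, -1.0]]
ft_force: [-1.2, 3.9, 5.0]
finger_gap: 11.9
grasp_force: 30.0
```

Request:
step_arm(series=[0, -1, 0, 0, 0, 0, 0, 0, -2, 0, 0, 0, 0, 0, 0, -3, 0, 0, 0, 0, 0, 0, -4, 0, 0, 0, 0, 0, 0, -5, 0, 0, 0, 0, 0, 0, -6, 0, 0, 0, 0, 0, 0, -7, 0, 0, 0, 0, 0, 0, -7.5, 0, 0, 0, 0, 0, 0, -7.8, 0, 0, 0, 0, 0, 0, -7.8, 0, 0, 0, 0, 0])

```text
time_s: 32.13
tool_pos: [476.0, 54.2, 78.6]
tcp_rot: [[0.996, 0.091, 0.002], [0.091, -0.996, -0.0], [0.002, 0.0, -1.0]]
ft_force: [-0.8, 1.2, 5.4]
finger_gap: 11.9
grasp_force: 30.0
```

Request:
step_arm(series=[0, -0.2, 0, 0, 0, 0, 0, 0, -0.4, 0, 0, 0, 0, 0, 0, -0.4, 0, 0, 0, 0, 0, 0, -0.4, 0, 0, 0, 0, 0])

```text
time_s: 32.47
tool_pos: [475.8, 56.0, 78.6]
tcp_rot: [[0.996, 0.09, 0.002], [0.09, -0.996, -0.004], [0.002, 0.004, -1.0]]
ft_force: [0.5, -6.6, 5.4]
finger_gap: 11.8
grasp_force: 30.0
```

Request:
step_arm(series=[0, -0.2, 0, 0, 0, 0, 0, 0, -0.2, 0, 0, 0, 0, 0, 0, -0.2, 0, 0, 0, 0, 0])

```text
time_s: 32.72
tool_pos: [475.8, 56.1, 78.6]
tcp_rot: [[0.996, 0.088, 0.002], [0.088, -0.996, -0.007], [0.002, 0.008, -1.0]]
ft_force: [0.1, -12.2, 5.6]
finger_gap: 11.6
grasp_force: 30.0
```

Request:
step_arm(series=[0, 0, 0, 0, 0, 0, 45, 0, 0, 0, 0, 0, 0, 45, 0, 0, 0, 0, 0, 0, 45, 0, 0, 0, 0, 0, 0, 45, 0, 0, -4, 0, 0, 0, 45, 0, 0, -8, 0, 0, 0, 100, 0, 0, -11, 0, 0, 0, 100, 0, 0, -11, 0, 0, 0, 100, 0, 0, -11, 0, 0, 0, 100, 0, 0, -11, 0, 0, 0, 100])

```text
time_s: 33.55
tool_pos: [474.8, 59.5, 186.6]
tcp_rot: [[0.996, 0.091, -0.001], [0.091, -0.996, 0.0], [-0.001, -0.0, -1.0]]
ft_force: [-0.1, 0.1, -0.3]
finger_gap: 69.6
grasp_force: 0.0
```

```bash
python3 - <<'E'
from h import *
o=robot.get_obs();print(o["tool_pos"])
p=robot.grab_frame("wrist"); W=cloud(p); Q=W[~np.isnan(W[...,0])]
r=seg(p,W,"scoop",.3)
h=Q[(abs(Q[:,2]-108)<3)&(abs(Q[:,0]-600)<70)&(abs(Q[:,1]-10)<100)];rect(h,"hi")
t=robot.grab_frame("top"); Wt=cloud(t); Qt=Wt[~np.isnan(Wt[...,0])]; seg(t,Wt,"bin",.5)
b=Qt[(abs(Qt[:,2]-60)<4)&(abs(Qt[:,0]-485)<110)&(abs(Qt[:,1]-269)<90)]; rect(b,"bin rim")
mv(500,60,200,98.3)
E
```

```text
[474.77792629  59.48780249 186.55753342]
scoop 0.58 [204. 299.  46.  14.] ztop 23.8 c [286.  131.9] [35.1  3.3] 82.1 mean [286.4 132.7  24. ] 76
hi 1830 [596.   -3.3] [ 60.4 122. ] 8.4 108.5
bin 0.97 [134. 263.  24.  32.] ztop 16.8 c [295.4 335.4] [110.3  86.7] 3.6 mean [317.7 341.5  16.7] 32
bin 0.87 [160. 207.  43.  58.] ztop 29.2 c [485.2 267.3] [158.8 118.9] 7.7 mean [488.8 279.9  29.2] 64
bin rim 139 [486.  268.2] [160.5 120.3] 7.93 59.8
mv [ 2.55  0.16 -1.43] [-0.     0.003 -0.054] q6 1.53
```

Cover is fully home, against its stop with 12 N. Next I'll turn the gripper across the scoop and go above it.

```bash
python3 - <<'E'
from h import *
o=robot.get_obs();print(o["tool_pos"],o["qpos"].round(3))
mv(593.5,10.5,180,8.4);mv(593.5,10.5,80,8.4)
E
```

```text
[474.37327566  59.2885455  185.74219671] [ 0.053 -0.24   1.611  0.     1.774  1.533]
mv [11.42  5.94  0.54] [0.002 0.003 1.515] q6 1.53
mv [11.45  5.94 10.54] [0.002 0.003 1.515] q6 1.53
```

Request:
step_arm(series=[11.4, 5.9, 0.5, 0, 0, -1.627, 100, 11.4, 5.9, 0.5, 0, 0, -1.627, 100, 11.4, 5.9, 0.5, 0, 0, -1.627, 100, 11.4, 5.9, 0.5, 0, 0, -1.627, 100, 11.4, 5.9, 0.5, 0, 0, -1.627, 100, 11.4, 5.9, 0.5, 0, 0, -1.627, 100, 11.4, 5.9, 0.5, 0, 0, -1.627, 100, 11.4, 5.9, 0.5, 0, 0, -1.627, 100, 11.4, 5.9, 0.5, 0, 0, -1.627, 100, 11.4, 5.9, 0.5, 0, 0, -1.627, 100])

```text
time_s: 34.58
tool_pos: [593.6, 10.8, 181.2]
tcp_rot: [[0.222, 0.975, -0.002], [0.975, -0.222, 0.0], [-0.0, -0.002, -1.0]]
ft_force: [0.3, 0.2, -0.3]
finger_gap: 87.9
grasp_force: 0.0
```

```bash
python3 - <<'E'
from h import *
mv(593.5,10.5,150,8.4)
E
```

```text
mv [-0.03  0.01  3.12] [-0.002 -0.    -0.371] q6 0.18
```

Request:
step_arm(series=[0, 0, 3, 0, 0, -0.371, 100, 0, 0, 3, 0, 0, -0.371, 100, 0, 0, 3, 0, 0, -0.371, 100, 0, 0, 3, 0, 0, -0.371, 100, 0, 0, 3, 0, 0, -0.371, 100, 0, 0, 3, 0, 0, -0.371, 100])

```text
time_s: 35.08
tool_pos: [593.9, 10.8, 152.4]
tcp_rot: [[-0.137, 0.991, -0.0], [0.991, 0.137, 0.0], [0.0, -0.0, -1.0]]
ft_force: [0.1, -0.7, 0.1]
finger_gap: 88.2
grasp_force: 0.0
```

```bash
python3 - <<'E'
from h import *
p=robot.grab_frame("wrist"); W=cloud(p); Q=W[~np.isnan(W[...,0])]; save(p,"wr9.png",s=1.5)
h=Q[(abs(Q[:,2]-108)<3)&(abs(Q[:,0]-600)<70)&(abs(Q[:,1]-10)<100)];rect(h,"hi")
mv(593.5,10.5,80,8.4)
E
```

```text
hi 942 [594.9   8.2] [ 60.4 102.6] 8.18 108.7
mv [-0.02 -0.05  7.26] [ 0.     0.    -0.009] q6 -0.18
```

View pics/wr9.png

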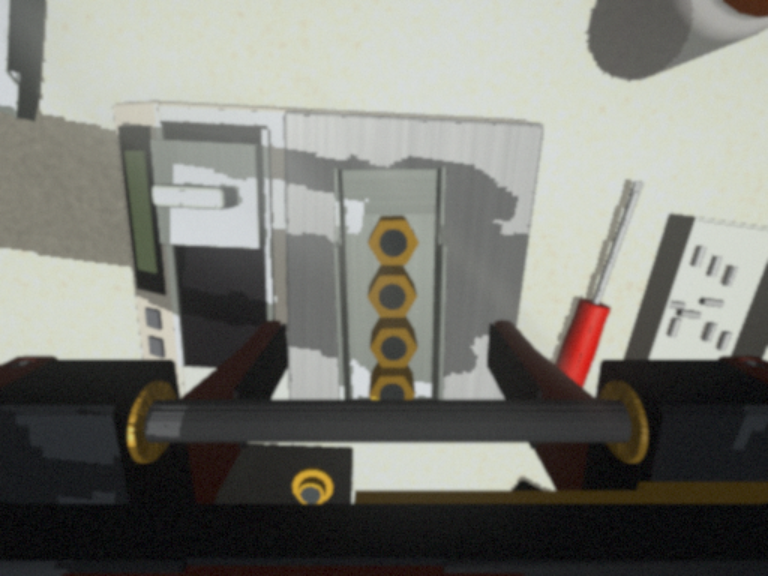

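The scoop with its 4 nuts sits between the fingers. Descend and grip.

Request:
step_arm(series=[0, 0, 3, 0, 0, -0.009, 100, 0, 0, 6, 0, 0, -0.009, 100, 0, 0, 7.2, 0, 0, -0.009, 100, 0, 0, 7.2, 0, 0, -0.009, 100, 0, 0, 7.2, 0, 0, -0.009, 100, 0, 0, 7.2, 0, 0, -0.009, 100])

```text
time_s: 35.63
tool_pos: [594.9, 10.8, 82.8]
tcp_rot: [[-0.149, 0.989, 0.003], [0.989, 0.149, -0.0], [-0.0, 0.003, -1.0]]
ft_force: [0.3, -0.0, -0.6]
finger_gap: 88.0
grasp_force: 0.0
```

Request:
step_arm(series=[0, 0, 0, 0, 0, 0, 60, 0, 0, 0, 0, 0, 0, 60, 0, 0, 0, 0, 0, 0, 60, 0, 0, 0, 0, 0, 0, 60, 0, 0, 0, 0, 0, 0, 60, 0, 0, 0, 0, 0, 0, 0, 0, 0, 0, 0, 0, 0, 0])

```text
time_s: 36.22
tool_pos: [594.5, 10.9, 81.3]
tcp_rot: [[-0.15, 0.989, 0.002], [0.989, 0.15, 0.0], [-0.0, 0.002, -1.0]]
ft_force: [1.5, 1.3, 2.3]
finger_gap: 59.9
grasp_force: 30.0
```

Gripped. Lift slowly.

Request:
step_arm(series=[0, 0, 0, 0, 0, 0, 0, 0, 0, -1, 0, 0, 0, 0, 0, 0, -2.5, 0, 0, 0, 0, 0, 0, -4, 0, 0, 0, 0, 0, 0, -5.5, 0, 0, 0, 0, 0, 0, -7, 0, 0, 0, 0, 0, 0, -9, 0, 0, 0, 0, 0, 0, -9, 0, 0, 0, 0, 0, 0, -9, 0, 0, 0, 0, 0, 0, -9, 0, 0, 0, 0])

```text
time_s: 37.05
tool_pos: [593.3, 10.8, 168.8]
tcp_rot: [[-0.149, 0.989, -0.003], [0.989, 0.149, 0.0], [0.0, -0.003, -1.0]]
ft_force: [-0.2, 0.5, -4.4]
finger_gap: 59.9
grasp_force: 30.0
```

```bash
python3 - <<'E'
from h import *
o=robot.get_obs();print(o["tool_pos"],o["finger_gap"],o["ft_force"].round(1),o["qpos"].round(2))
mv(532,293,160,119)
E
```

```text
[593.25306179  10.78619725 168.79390055] 59.870673119364554 [-0.2  0.5 -4.4] [-0.04  0.07  1.35 -0.    1.73 -0.19]
mv [28.82 -1.84  0.9 ] [-3.000e-03  1.000e-03  1.215e+00] q6 -0.19
```

Request:
step_arm(series=[0.7, 0, 0, 0, 0, -0.05, 0, 2, -0.1, 0, 0, 0, -0.13, 0, 3.5, -0.2, 0.1, 0, 0, -0.23, 0, 5, -0.3, 0.2, 0, 0, -0.33, 0, 6.5, -0.4, 0.2, 0, 0, -0.43, 0, 8, -0.5, 0.3, 0, 0, -0.53, 0, 9.5, -0.6, 0.3, 0, 0, -0.63, 0, 11, -0.7, 0.4, 0, 0, -0.73, 0, 12.5, -0.8, 0.4, 0, 0, -0.83, 0, 14, -0.9, 0.4, 0, 0, -0.93, 0])

```text
time_s: 37.88
tool_pos: [562.9, 148.4, 164.0]
tcp_rot: [[-0.884, 0.467, -0.004], [0.467, 0.884, -0.001], [0.003, -0.003, -1.0]]
ft_force: [-0.3, 0.1, -3.4]
finger_gap: 59.9
grasp_force: 30.0
```

```bash
python3 - <<'E'
from h import *
robot.grab_frame("side");robot.grab_frame("side"); o=robot.get_obs();print(o["tool_pos"],o["finger_gap"],o["ft_force"].round(1),o["qpos"].round(2))
mv(532,293,160,119)
E
```

```text
[562.65728461 149.72335713 164.17815446] 59.529602748638126 [-0.  -0.3 -3.8] [ 0.2   0.04  1.38  0.    1.72 -0.88]
mv [ 9.4  11.24  0.43] [ 0.    -0.004 -0.992] q6 -0.88
```

Request:
step_arm(series=[0.5, 0.6, 0, 0, 0, -0.05, 0, 1.4, 1.6, 0, 0, 0, -0.14, 0, 2.3, 2.8, 0.1, 0, 0, -0.24, 0, 3.3, 4, 0.2, 0, 0, -0.35, 0, 4.3, 5.2, 0.2, 0, 0, -0.46, 0, 5.3, 6.4, 0.3, 0, 0, -0.57, 0, 6.3, 7.6, 0.3, 0, 0, -0.68, 0, 7.4, 8.9, 0.4, 0, 0, -0.79, 0, 8.5, 10.2, 0.4, 0, 0, -0.9, 0, 9.4, 11.2, 0.4, 0, 0, -0.99, 0])

```text
time_s: 38.82
tool_pos: [533.4, 291.1, 160.6]
tcp_rot: [[-0.876, -0.481, -0.003], [-0.481, 0.876, -0.001], [0.003, 0.0, -1.0]]
ft_force: [-0.3, 0.5, -4.5]
finger_gap: 59.5
grasp_force: 30.0
```

```bash
python3 - <<'E'
from h import *
for _ in range(4): p=robot.grab_frame("side")
save(p,"side2.png",s=1.5); o=robot.get_obs();print(o["tool_pos"],o["finger_gap"],o["ft_force"].round(1),o["qpos"].round(2))
mv(532,293,122,119)
E
```

```text
[533.85849619 290.09316161 161.27262692] 60.09750098391619 [-0.5  0.1 -5.3] [ 0.44  0.11  1.32 -0.    1.72 -1.62]
mv [0.02 0.35 3.93] [-0.001 -0.002 -0.011] q6 -1.62
```

View pics/side2.png

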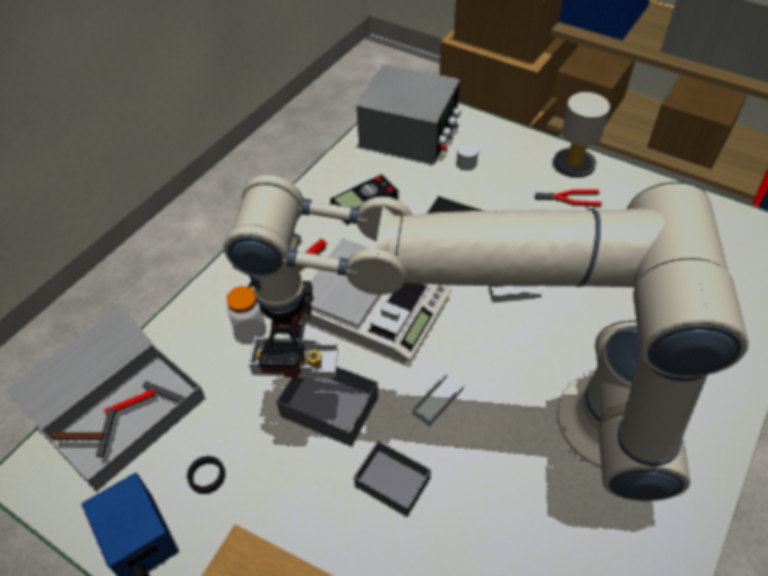

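Request:
step_arm(series=[0, 0.1, 1, 0, 0, 0, 0, 0, 0.2, 2, 0, 0, 0, 0, 0, 0.3, 3, 0, 0, 0, 0, 0, 0.3, 3.9, 0, 0, 0, 0, 0, 0.3, 3.9, 0, 0, 0, 0, 0, 0.3, 3.9, 0, 0, 0, 0])

```text
time_s: 39.52
tool_pos: [532.0, 293.1, 122.1]
tcp_rot: [[-0.878, -0.478, -0.002], [-0.478, 0.878, -0.001], [0.003, 0.0, -1.0]]
ft_force: [-0.5, -0.5, -4.3]
finger_gap: 60.1
grasp_force: 30.0
```

Request:
step_arm(series=[0, 0, 0, 0, -0.06, 0, 0, 0, 0, 0, 0, -0.14, 0, 0, 0, 0, 0, 0, -0.23, 0, 0, 0, 0, 0, 0, -0.32, 0, 0, 0, 0, 0, 0, -0.4, 0, 0, 0, 0, 0, 0, -0.48, 0, 0, 0, 0, 0, 0, -0.56, 0, 0, 0, 0, 0, 0, -0.64, 0, 0, 0, 0, 0, 0, -0.72, 0, 0, 0, 0, 0, 0, -0.8, 0, 0])

```text
time_s: 40.35
tool_pos: [532.5, 293.5, 125.1]
tcp_rot: [[-0.608, -0.479, 0.633], [-0.332, 0.878, 0.345], [-0.721, -0.0, -0.693]]
ft_force: [0.7, -0.3, -3.7]
finger_gap: 59.9
grasp_force: 30.0
```

Request:
step_arm(series=[0, 0, 0, 0, -0.05, 0, 0, 0, 0, 0, 0, -0.1, 0, 0, 0, 0, 0, 0, -0.15, 0, 0, 0, 0, 0, 0, -0.2, 0, 0, 0, 0, 0, 0, -0.25, 0, 0, 0, 0, 0, 0, -0.25, 0, 0, 0, 0, 0, 0, -0.25, 0, 0, 0, 0, 0, 0, -0.25, 0, 0])

```text
time_s: 41.02
tool_pos: [533.0, 293.8, 125.5]
tcp_rot: [[-0.436, -0.479, 0.762], [-0.238, 0.878, 0.415], [-0.868, -0.0, -0.497]]
ft_force: [1.1, 0.1, -2.1]
finger_gap: 59.6
grasp_force: 30.0
```

```bash
python3 - <<'E'
from h import *
o=robot.get_obs();print(o["tool_pos"],o["finger_gap"],o["ft_force"].round(1),o["qpos"].round(2),o["tcp_rot"].round(2).tolist())
p=robot.grab_frame("wrist"); save(p,"wr10.png",s=1); W=cloud(p); seg(p,W,"nut1",.2)
E
```

```text
[533.01958535 293.7840093  125.45428358] 59.567581427949314 [ 1.1  0.1 -2.1] [ 0.4  -0.72  2.37  0.2   0.46 -1.8 ] [[-0.44, -0.48, 0.76], [-0.24, 0.88, 0.42], [-0.87, -0.0, -0.5]]
nut1 0.83 [260. 120.  58.  64.] ztop 84.6 c [484.9 269.1] [14.8 26.1] 36.9 mean [484.9 268.8  84.2] 881
nut1 0.79 [277.  58.  80.  97.] ztop 75.1 c [460.8 261.8] [34.  18.3] 20.8 mean [456.2 259.7  74.8] 2084
nut1 0.68 [261.  19.  67.  39.] ztop 51.5 c [450.7 249.3] [12.8 21.8] 59.3 mean [449.4 249.3  51. ] 643
```

View pics/wr10.png

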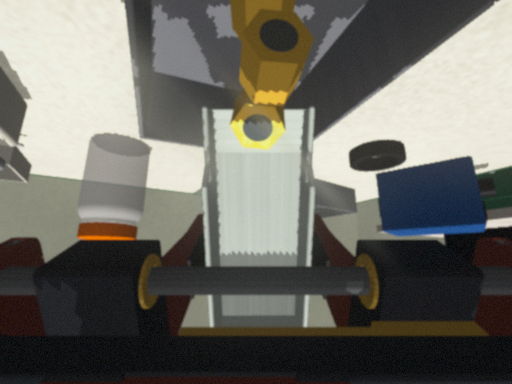

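Request:
step_arm(series=[0, 0, 0, 0, 0, 0, 0, 0, 0, 0, 0, 0, 0, 0, 0, 0, 0, 0, 0, 0, 0, 0, 0, 0, 0, 0, 0, 0, 0, 0, 0, 0, 0, 0, 0])

```text
time_s: 41.53
tool_pos: [532.6, 293.6, 123.6]
tcp_rot: [[-0.437, -0.479, 0.761], [-0.238, 0.878, 0.415], [-0.867, 0.0, -0.498]]
ft_force: [0.8, 0.1, -2.4]
finger_gap: 59.7
grasp_force: 30.0
```

```bash
python3 - <<'E'
from h import *
o=robot.get_obs();print(o["tool_pos"],o["finger_gap"],o["ft_force"].round(1))
p=robot.grab_frame("wrist"); W=cloud(p); seg(p,W,"nut1",.2); save(p,"wr11.png")
p=robot.grab_frame("top"); W=cloud(p); seg(p,W,"nut1",.2)
p=robot.grab_frame("side"); W=cloud(p); seg(p,W,"nut1",.2)
E
```

```text
[532.60207584 293.6393828  123.57332149] 59.721523562343386 [ 0.8  0.1 -2.4]
nut1 0.89 [277.  61.  77.  97.] ztop 75.1 c [458.8 261.2] [30.7 18.4] 22.6 mean [456.  259.6  74.8] 2047
nut1 0.82 [257. 122.  58.  62.] ztop 83.7 c [486.3 269.2] [16.  26.3] 29.2 mean [485.2 269.   83.4] 911
nut1 0.71 [ 16. 121.  29. 105.] ztop 45.2 c [645.8 126.6] [36.8  2.3] 4.8 mean [645.  127.   45.4] 177
nut1 0.69 [262.  24.  64.  47.] ztop 51.5 c [451.2 252.3] [19.4 18.4] 30.3 mean [448.1 249.1  51.1] 869
```

The nuts have queued under the lip, so I'll raise the scoop straight up and let the rest slide out.

Request:
step_arm(series=[-0.6, 0, -0.35, 0, 0, 0, 0, -1.2, 0, -0.7, 0, 0, 0, 0, -1.8, 0, -1.05, 0, 0, 0, 0, -2.4, 0, -1.4, 0, 0, 0, 0, -3, 0, -1.75, 0, 0, 0, 0, -3.6, 0, -2.1, 0, 0, 0, 0, -4, 0, -2.3, 0, 0, 0, 0, -4, 0, -2.3, 0, 0, 0, 0, -4, 0, -2.3, 0, 0, 0, 0, -4, 0, -2.3, 0, 0, 0, 0])

```text
time_s: 42.67
tool_pos: [532.4, 293.5, 169.1]
tcp_rot: [[-0.438, -0.479, 0.761], [-0.239, 0.878, 0.415], [-0.867, 0.0, -0.498]]
ft_force: [0.7, -0.3, -1.7]
finger_gap: 59.8
grasp_force: 30.0
```

```bash
python3 - <<'E'
from h import *
o=robot.get_obs();print(o["tool_pos"],o["finger_gap"],o["ft_force"].round(1),o["qpos"].round(2))
p=robot.grab_frame("wrist"); W=cloud(p); seg(p,W,"nut1",.2); save(p,"wr12.png")
E
```

```text
[532.39728468 293.52820542 169.13260337] 59.778688403974215 [ 0.7 -0.3 -1.7] [ 0.4  -0.76  2.31  0.17  0.55 -1.77]
nut1 0.75 [268.  14.  56.  28.] ztop 75.6 c [463.1 262.9] [17.1 17.7] 22.6 mean [463.  262.8  75.2] 962
```

View pics/wr12.png

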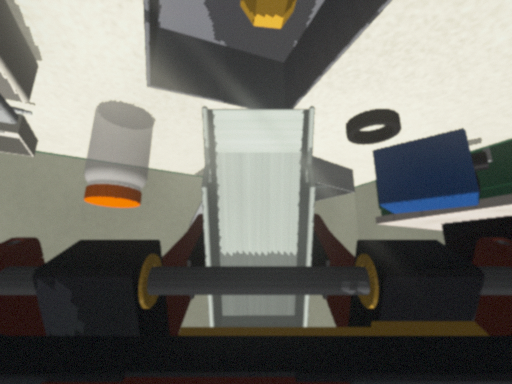

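Request:
step_arm(series=[-1.5, 0, -0.9, 0, 0, 0, 0, -3, 0, -1.7, 0, 0, 0, 0, -3, 0, -1.7, 0, 0.1, 0, 0, -3, 0, -1.7, 0, 0.2, 0, 0, -3, 0, -1.7, 0, 0.3, 0, 0, -3, 0, -1.7, 0, 0.4, 0, 0, -3, 0, -1.7, 0, 0.5, 0, 0, -3, 0, -1.7, 0, 0.6, 0, 0, -3, 0, -1.7, 0, 0.7, 0, 0, -3, 0, -1.7, 0, 0.8, 0, 0])

```text
time_s: 43.6
tool_pos: [533.1, 293.9, 204.8]
tcp_rot: [[-0.851, -0.479, 0.214], [-0.464, 0.878, 0.117], [-0.244, -0.0, -0.97]]
ft_force: [-0.1, 0.1, -1.6]
finger_gap: 59.7
grasp_force: 30.0
```

```bash
python3 - <<'E'
from h import *
for _ in range(2):
  p=robot.grab_frame("side"); W=cloud(p); seg(p,W,"nut1",.2)
p=robot.grab_frame("top"); W=cloud(p); seg(p,W,"nut1",.2)
Q=W[~np.isnan(W[...,0])]
p=robot.grab_frame("wrist"); W=cloud(p); seg(p,W,"nut1",.1)
o=robot.get_obs(); print(o["tool_pos"],o["qpos"].round(2)); mv(593.5,10.5,220,8.4)
d=np.array([533,293,215.]); mv(*d,119)
E
```

```text
nut1 0.61 [235. 272.  11.   4.] ztop 25.3 c [439.3 254.1] [25.  12.2] 61.9 mean [439.3 252.1  24.6] 20
nut1 0.55 [227. 263.  13.  14.] ztop 76.4 c [455.7 263.6] [28.5 15.7] 28.2 mean [456.1 263.5  76.1] 37
nut1 0.41 [231. 266.  13.   4.] ztop 48.9 c [443.2 258.6] [22.3 12.2] 72.1 mean [442.8 258.   48.5] 13
nut1 0.66 [228. 265.  11.   9.] ztop 75.3 c [453.6 265. ] [25.9 14.9] 31.6 mean [454.6 264.2  74.9] 34
nut1 0.6 [237. 271.   6.   5.] ztop 25.1 c [435.8 252.6] [6.1 7.1] 35.4 mean [435.6 252.9  24.2] 6
nut1 0.53 [231. 269.   8.   1.] ztop 48.1 c [440.3 258.9] [6.5 1.2] 64.4 mean [440.5 258.9  48.6] 4
nut1 0.55 [158. 216.   9.   9.] ztop 75.9 c [455.9 263.9] [25.5 13. ] 20.1 mean [453.9 263.8  75. ] 21
nut1 0.85 [265.  74.  36.  35.] ztop 75.6 c [457.2 260.8] [28.2 18.4] 21.1 mean [456.7 260.6  75.1] 591
nut1 0.78 [262.  62.  26.  35.] ztop 51.4 c [447.9 250.5] [12.6 18. ] 28.7 mean [444.5 248.7  51.2] 108
nut1 0.54 [258. 100.  23.  25.] ztop 32.2 c [486.5 269.7] [20. 25.] 17.2 mean [485.8 269.6  31.6] 335
nut1 0.49 [260.  45.  30.   8.] ztop 27.9 c [438.9 244.6] [ 6.5 17. ] 28.6 mean [438.9 244.6  27.2] 128
[531.99897656 293.33970577 204.98177646] [ 0.44 -0.13  1.5   0.01  1.52 -1.63]
mv [  7.51 -27.78  -3.49] [-0.154  0.221 -1.211] q6 -1.63
mv [-0.32 -0.08 -0.95] [-0.001  0.253 -0.007] q6 -1.63
```

The scoop is empty. Three nuts lie stacked in a tower in the bin, with the top one at z≈63, so I'll nudge that nut off sideways with the scoop's side.

```bash
python3 - <<'E'
from h import *
mv(539,243,125);mv(539,243,85.5); R=robot.get_obs()["tcp_rot"]; print((R.T@np.array([-.485,.875,0])*4.5).round(2), (R.T@np.array([0,0,1.])).round(3))
E
```

```text
mv [ 3.74 -4.75  7.3 ] [0. 0. 0.] q6 -1.63
mv [ 4.73 -4.75 11.12] [0. 0. 0.] q6 -1.63
[ 0.03  4.5  -0.01] [-0.25  -0.    -0.968]
```

Request:
step_arm(series=[0, -4.75, 0, 0, 0, 0, 0, 0, -4.75, 0, 0, 0, 0, 0, 3.7, -4.75, 7.3, 0, 0, 0, 0, 3.7, -4.75, 7.3, 0, 0, 0, 0, 3.7, -4.75, 7.3, 0, 0, 0, 0, 4.7, -4.75, 11.1, 0, 0, 0, 0, 4.7, -4.75, 11.1, 0, 0, 0, 0, 4.7, -4.75, 11.1, 0, 0, 0, 0, 4.7, -4.75, 11.1, 0, 0, 0, 0])

```text
time_s: 44.75
tool_pos: [541.0, 244.0, 89.1]
tcp_rot: [[-0.85, -0.479, 0.221], [-0.464, 0.878, 0.12], [-0.252, -0.001, -0.968]]
ft_force: [0.7, 0.4, -1.5]
finger_gap: 59.9
grasp_force: 30.0
```

Request:
step_arm(series=[0, 0.5, 0, 0, 0, 0, 0, 0, 1, 0, 0, 0, 0, 0, 0, 1.5, 0, 0, 0, 0, 0, 0, 2, 0, 0, 0, 0, 0, 0, 2.5, 0, 0, 0, 0, 0, 0, 3, 0, 0, 0, 0, 0, 0, 3.5, 0, 0, 0, 0, 0, 0, 4, 0, 0, 0, 0, 0, 0, 4.5, 0, 0, 0, 0, 0, 0, 4.5, 0, 0, 0, 0, 0])

```text
time_s: 45.58
tool_pos: [517.5, 283.7, 85.0]
tcp_rot: [[-0.85, -0.479, 0.217], [-0.465, 0.878, 0.119], [-0.247, 0.0, -0.969]]
ft_force: [-0.9, -0.3, -2.2]
finger_gap: 59.7
grasp_force: 30.0
```

```bash
python3 - <<'E'
from h import *
o=robot.get_obs(); print(o["tool_pos"],o["ft_force"].round(1),o["finger_gap"])
for c in ("side","top","wrist"):
  p=robot.grab_frame(c); W=cloud(p); print(c); seg(p,W,"nut1",.2)
E
```

```text
[517.47906481 283.70849226  84.98755503] [-0.9 -0.3 -2.2] 59.74105561729651
side
nut1 0.66 [230. 278.  17.   7.] ztop 29.4 c [437.1 281.5] [26.1 25.5] 16.2 mean [437.2 278.5  29.1] 43
nut1 0.63 [235. 269.  11.   9.] ztop 28.0 c [443.1 250.8] [22.6 25.2] 1.1 mean [443.3 251.1  27.6] 30
top
nut1 0.63 [148. 222.   8.   8.] ztop 32.2 c [434.7 300.2] [23.9 14.5] 29.8 mean [435.6 301.8  32.7] 12
nut1 0.58 [160. 224.  14.   7.] ztop 31.0 c [435.2 274.1] [18.7 10.1] 30.0 mean [434.8 274.2  30.6] 12
nut1 0.55 [150. 193.  29.  50.] ztop 96.8 c [570.1 314.9] [18.1 49.8] 29.7 mean [572.1 313.8  95.8] 31
nut1 0.54 [167. 221.   5.   9.] ztop 29.4 c [443.3 250. ] [17.9 15.2] 17.5 mean [444.4 249.5  28.7] 12
wrist
nut1 0.97 [263.  90.  42.  38.] ztop 27.6 c [446.5 248.7] [24.5 17.6] 28.5 mean [446.  248.3  27.2] 879
nut1 0.84 [336. 113.  42.  47.] ztop 29.5 c [435.4 302.6] [28.8 19.3] 30.1 mean [435.1 301.7  28.8] 833
nut1 0.56 [303.  91.  41.  35.] ztop 29.2 c [436.2 274.2] [20.  19.4] 25.1 mean [435.7 274.1  28.6] 665
```

Tower collapsed: all four nuts are low in the bin. Level and raise the scoop, then carry it back.

Request:
step_arm(series=[-1, 0, -3.9, 0, 0, 0, 0, -2, 0, -7.8, 0, 0, 0, 0, -2.5, 0, -9.7, 0, 0.1, 0, 0, -2.5, 0, -9.7, 0, 0.2, 0, 0, -2.5, 0, -9.7, 0, 0.25, 0, 0, -2.5, 0, -9.7, 0, 0.25, 0, 0, -2.5, 0, -9.7, 0, 0.25, 0, 0])

```text
time_s: 46.47
tool_pos: [518.8, 283.0, 184.3]
tcp_rot: [[-0.878, -0.478, -0.0], [-0.478, 0.878, -0.0], [0.0, 0.0, -1.0]]
ft_force: [-0.2, 0.5, -2.1]
finger_gap: 60.1
grasp_force: 30.0
```

```bash
python3 - <<'E'
from h import *
p=robot.grab_frame("wrist"); W=cloud(p); seg(p,W,"nut1",.2)
mv(602,16.6,180,5.25); print(robot.get_obs()["tool_pos"])
E
```

```text
nut1 0.65 [260. 105.  29.   9.] ztop 27.8 c [439.8 244. ] [ 7.8 17.3] 28.5 mean [439.4 244.8  27.3] 113
nut1 0.52 [285. 106.  13.   6.] ztop 30.1 c [428.9 269.9] [2.3 8.9] 27.6 mean [429.  270.   29.2] 21
mv [  5.36 -27.38   0.47] [-0.     0.    -1.163] q6 -1.63
[518.06965005 282.71268128 184.73650273]
```

Request:
step_arm(series=[1, -4, 0, 0, 0, 0.12, 0, 1.8, -7.5, 0, 0, 0, 0.24, 0, 2.5, -11, 0, 0, 0, 0.36, 0, 3, -14, 0, 0, 0, 0.48, 0, 3.5, -17, 0, 0, 0, 0.6, 0, 4, -20, 0, 0, 0, 0.72, 0, 4.5, -23, 0, 0, 0, 0.84, 0, 5, -25, 0, 0, 0, 0.96, 0, 5.3, -26.5, 0, 0, 0, 1.08, 0, 5.4, -27.4, 0, 0, 0, 1.2, 0])

```text
time_s: 47.4
tool_pos: [601.7, 14.3, 185.4]
tcp_rot: [[-0.759, 0.651, 0.001], [0.651, 0.759, -0.001], [-0.001, 0.001, -1.0]]
ft_force: [-0.2, -0.2, -1.9]
finger_gap: 59.6
grasp_force: 30.0
```

```bash
python3 - <<'E'
from h import *
robot.grab_frame("wrist");robot.grab_frame("wrist");robot.grab_frame("wrist")
mv(602,16.6,150,5.25); print(robot.get_obs()["tool_pos"])
E
```

```text
mv [-0.    0.07  3.54] [0.001 0.    0.78 ] q6 -0.9
[601.50870414  16.04971655 185.35109479]
```

Request:
step_arm(series=[0, 0.1, 1, 0, 0, 0.12, 0, 0, 0.1, 2, 0, 0, 0.24, 0, 0, 0.1, 3, 0, 0, 0.36, 0, 0, 0.1, 3.5, 0, 0, 0.48, 0, 0, 0.1, 3.5, 0, 0, 0.6, 0, 0, 0.1, 3.5, 0, 0, 0.72, 0, 0, 0.1, 3.5, 0, 0, 0.78, 0, 0, 0.1, 3.5, 0, 0, 0.78, 0, 0, 0.1, 3.5, 0, 0, 0.78, 0, 0, 0.1, 3.5, 0, 0, 0.78, 0])

```text
time_s: 48.38
tool_pos: [602.4, 17.9, 150.5]
tcp_rot: [[-0.094, 0.996, 0.001], [0.996, 0.094, 0.0], [0.0, 0.001, -1.0]]
ft_force: [-0.1, -0.1, -2.3]
finger_gap: 60.1
grasp_force: 30.0
```

```bash
python3 - <<'E'
from h import *
mv(602,16.6,85,5.25); print(robot.get_obs()["tool_pos"])
p=robot.grab_frame("wrist"); W=cloud(p); Q=W[~np.isnan(W[...,0])]
z=robot.get_obs()["tool_pos"][2]
s=Q[(Q[:,2]>z+8)&(Q[:,2]<z+32)&(abs(Q[:,0]-602)<34)&(Q[:,1]>20)&(Q[:,1]<105)]
print(len(s)); rect(s,"front walls")
rect(Q[(abs(Q[:,2]-72.5)<3)&(abs(Q[:,0]-602)<85)&(abs(Q[:,1]-16)<115)],"platform")
E
```

```text
mv [-0.13 -0.06  6.55] [ 0.001 -0.     0.003] q6 -0.12
[602.39908187  17.92570661 150.4745305 ]
2710
front walls 2710 [601.9  58.3] [67.9 76.6] 0.06 171.6
platform 9719 [600.1  46.9] [149.7 139.8] 5.18 72.3
```

Request:
step_arm(series=[-0.1, 0, 2, 0, 0, 0, 0, -0.1, 0, 4, 0, 0, 0, 0, -0.1, 0, 5.5, 0, 0, 0, 0, -0.1, 0, 6.4, 0, 0, 0, 0, -0.1, 0, 6.6, 0, 0, 0, 0, -0.1, 0, 6.7, 0, 0, 0, 0, -0.1, 0, 6.8, 0, 0, 0, 0, -0.1, 0, 6.8, 0, 0, 0, 0, -0.1, 0, 6.8, 0, 0, 0, 0])

```text
time_s: 49.18
tool_pos: [603.2, 16.2, 83.2]
tcp_rot: [[-0.09, 0.996, 0.001], [0.996, 0.09, -0.0], [-0.0, 0.001, -1.0]]
ft_force: [-0.3, 0.0, -2.1]
finger_gap: 59.6
grasp_force: 30.0
```

Request:
step_arm(series=[0, 0, 0.1, 0, 0, 0, 0, 0, 0, 0.2, 0, 0, 0, 0, 0, 0, 0.2, 0, 0, 0, 0, 0, 0, 0.2, 0, 0, 0, 0])

```text
time_s: 49.52
tool_pos: [603.3, 16.5, 81.6]
tcp_rot: [[-0.09, 0.996, 0.002], [0.996, 0.09, 0.0], [-0.0, 0.002, -1.0]]
ft_force: [0.3, 1.8, 4.5]
finger_gap: 60.2
grasp_force: 30.0
```

Contact. Release and rise.

Request:
step_arm(series=[0, 0, 0, 0, 0, 0, 100, 0, 0, 0, 0, 0, 0, 100, 0, 0, 0, 0, 0, 0, 100, 0, 0, 0, 0, 0, 0, 100, 0, 0, 0, 0, 0, 0, 100, 0, 0, -3, 0, 0, 0, 100, 0, 0, -7, 0, 0, 0, 100, 0, 0, -11, 0, 0, 0, 100, 0, 0, -14, 0, 0, 0, 100, 0, 0, -14, 0, 0, 0, 100])

```text
time_s: 50.35
tool_pos: [604.9, 16.2, 229.2]
tcp_rot: [[-0.09, 0.996, 0.013], [0.996, 0.09, -0.0], [-0.002, 0.013, -1.0]]
ft_force: [0.8, 0.4, 0.3]
finger_gap: 87.9
grasp_force: 0.0
```

Request:
step_arm(series=[-6, -18, -3, 0, 0, 0, 100, -6, -18, -3, 0, 0, 0, 100, -6, -18, -3, 0, 0, 0, 100, -6, -18, -3, 0, 0, 0, 100, -6, -18, -3, 0, 0, 0, 100, -6, -18, -3, 0, 0, 0, 100, -6, -18, -3, 0, 0, 0, 100, -6, -18, -3, 0, 0, 0, 100])

```text
time_s: 51.02
tool_pos: [429.2, -59.5, 249.7]
tcp_rot: [[-0.09, 0.996, -0.0], [0.996, 0.09, 0.0], [0.0, -0.0, -1.0]]
ft_force: [-0.4, 0.8, -0.2]
finger_gap: 87.9
grasp_force: 0.0
```

```bash
python3 - <<'E'
from h import *
print(robot.get_obs()["tool_pos"])
p=robot.grab_frame("top"); W=cloud(p); Q=W[~np.isnan(W[...,0])]; save(p,"top2.png",s=1.5)
seg(p,W,"nut1",.3)
def show(Q):
  h=Q[(Q[:,2]>86)&(Q[:,2]<114)&(abs(Q[:,0]-602)<70)&(abs(Q[:,1]-16)<100)];rect(h,"scoop")
  rect(Q[(abs(Q[:,2]-92)<5)&(abs(Q[:,0]-476)<30)&(abs(Q[:,1]-50)<30)],"rib")
show(Q)
for c in ("side","wrist"):
  p=robot.grab_frame(c); W=cloud(p); seg(p,W,"nut1",.3); show(W[~np.isnan(W[...,0])])
E
```

```text
[429.20183698 -59.54687789 249.69585752]
nut1 0.62 [159. 206.   8.   4.] ztop 33.6 c [482.7 270. ] [21.8 18.8] 66.7 mean [482.1 268.   33. ] 23
nut1 0.46 [166. 221.   9.  10.] ztop 27.8 c [448.3 248. ] [27.9 20.2] 21.5 mean [448.  249.8  27.4] 35
nut1 0.39 [157. 225.  11.   6.] ztop 30.3 c [438.8 276.4] [24.7 19.9] 20.4 mean [437.4 276.5  29.6] 26
scoop 189 [601.3  18.1] [ 62.5 150.6] 4.69 99.9
rib 38 [475.   56.7] [35.8  9.7] 2.27 91.9
nut1 0.55 [223. 268.   8.   6.] ztop 32.3 c [482.5 272.1] [17.5 18.1] 37.4 mean [481.8 272.   31.8] 25
nut1 0.4 [233. 272.  10.   9.] ztop 28.2 c [446.  251.7] [23.6 17.3] 29.1 mean [445.3 252.   27.6] 31
scoop 343 [600.3  18.8] [ 63.1 154.7] 5.01 98.9
rib 46 [473.9  58.1] [40.6 14.6] 1.01 91.0
nut1 0.53 [308.  85.  53.  50.] ztop 69.6 c [475.8  55.6] [62.1 61.6] 5.3 mean [475.   55.9  68.4] 2310
scoop 3487 [602.3  16.5] [ 61.5 152.3] 5.3 99.1
rib 413 [475.8  55.2] [40.1 11.6] 5.0 91.6
```

View pics/top2.png

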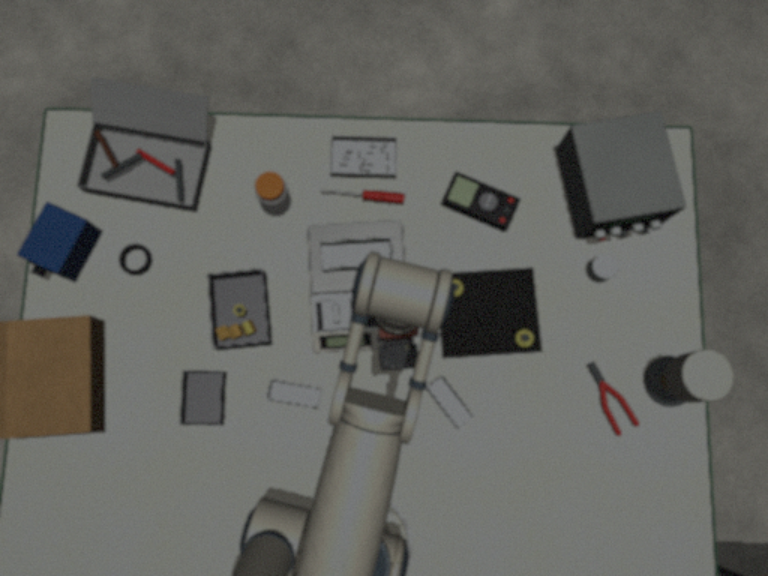

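Final view: the nuts are in the bin at (235,322), the empty scoop is centred on the platform within about 1 mm, the cover is home, and the bushes are still on the mat.

```bash
python3 -c "
from bench import robot; print(robot.sign_off())"
```

```text
the job is handed in; nothing more can be done
None
```

I handed the job in at about 51 s with every step done: the four nuts went into the scoop, the key was pressed right down, the cover slid fully home, the nuts were tipped into the bin (I nudged a stacked one down with the scoop), and the empty scoop was stood back on the middle of the platform; the hand-in returned no verdict.

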